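# Clear, check and load the dicer bed

## Task

Get the dicer ready for service: with the scraper block, not the fingers, scrape all the crust crumbs along the deck into its crumb trough and stand the scraper back on its white board. Then lift and tilt each sealed blade cartridge to feel whether the block inside slides; lay the sound cartridges flat on the deck between the rails and put the loose ones in the dark reject tray. Last of all throw the lock lever over to its far notch, the one marked by white studs, and leave everything else on the counter alone.

Things in the scene. Friction and masses are not known exactly. Their poses are not given: they have to be found in the camera images.
- deck (a point): Centre of the top of the dicer bed's flat deck, 50 mm above the counter; x across it, away from the robot, y along it towards the lever, z up. Clear area x -65 to 65, y -131 to 123 mm. 10 mm high rails along both long sides and the lever end; the end at y = -131 mm is open and drops into the crumb trough. A white housing 75 mm high stands behind the far rail.
- trough (a point): Centre of the inner floor of the open crumb trough (136 mm in x, 82 mm in y, axes as for the deck) which adjoins the open end of the deck; its floor is 6 mm and its outer wall 66 mm above the counter.
- lever_pivot (a point): Pivot of the bed's lock lever, on the lever block (150 x 56 x 90 mm high) at the other end of the bed, 85 mm above the counter. Axes as for the deck; the lever swings in the x-z plane about y.
- lever_knob (a point): Centre of the lever's black ball knob, 36 mm diameter, 125 mm from the pivot, on a 14 mm steel rod.
- lever (a joint): Lock lever angle (rad): 0 upright, positive leaning away from the robot (deck +x), stops at -0.62 and 0.62. Sprung detent notches at -0.5, 0 and 0.5, crests half-way between (some 3 to 4 N at the knob to cross); it snaps into the nearest notch when let go. The marked notch, between white studs on the notched plate, is the far one, +0.5. It starts in the near one.
- tray: Fixed dark steel reject tray, 260 x 165 mm (x by y), walls 30 mm high and 4 mm thick, floor 4 mm; origin at the centre of its underside on the counter.
- board_top (a point): Scraper's fixed white board, 140 x 150 mm (x by y), 8 mm thick; this point is the centre of its top.
- scraper_c (a point): Loose scraper block (0.25 kg): white plastic foot 118 x 30 x 30 mm high with a wooden grip 85 x 24 x 36 mm high on top of it, 66 mm high in all; this point is its centre, 33 mm above its underside. x along its 118 mm length, z up.
- crumb1_c (a point): Loose hard crust crumb, brown, 25 x 20 x 13 mm, 12 g, on the deck at the start; this point is its centre. May be absent (None).
- crumb2_c (a point): Loose hard crust crumb, brown, 25 x 20 x 13 mm, 12 g, on the deck at the start; this point is its centre. May be absent (None).
- crumb3_c (a point): Loose hard crust crumb, brown, 25 x 20 x 13 mm, 12 g, on the deck at the start; this point is its centre. May be absent (None).
- crumb4_c (a point): Loose hard crust crumb, brown, 25 x 20 x 13 mm, 12 g, on the deck at the start; this point is its centre. May be absent (None).
- cart1_c (a point): Sealed blade cartridge: steel bar with grey ends, 110 mm long, 42 x 42 mm section, 0.22 to 0.57 kg; its centre, x along it. All look alike. In a faulty one (1 to 3 of the four, drawn anew each time) a loose 0.14 kg block inside (loose1 to loose4 in the rules) slides 60 mm end to end when tilted over about 0.2 rad and stays there when level again; a sound one has nothing loose. Weights vary and overlap.
- cart2_c (a point): Sealed blade cartridge: steel bar with grey ends, 110 mm long, 42 x 42 mm section, 0.22 to 0.57 kg; its centre, x along it. All look alike. In a faulty one (1 to 3 of the four, drawn anew each time) a loose 0.14 kg block inside (loose1 to loose4 in the rules) slides 60 mm end to end when tilted over about 0.2 rad and stays there when level again; a sound one has nothing loose. Weights vary and overlap.
- cart3_c (a point): Sealed blade cartridge: steel bar with grey ends, 110 mm long, 42 x 42 mm section, 0.22 to 0.57 kg; its centre, x along it. All look alike. In a faulty one (1 to 3 of the four, drawn anew each time) a loose 0.14 kg block inside (loose1 to loose4 in the rules) slides 60 mm end to end when tilted over about 0.2 rad and stays there when level again; a sound one has nothing loose. Weights vary and overlap.
- cart4_c (a point): Sealed blade cartridge: steel bar with grey ends, 110 mm long, 42 x 42 mm section, 0.22 to 0.57 kg; its centre, x along it. All look alike. In a faulty one (1 to 3 of the four, drawn anew each time) a loose 0.14 kg block inside (loose1 to loose4 in the rules) slides 60 mm end to end when tilted over about 0.2 rad and stays there when level again; a sound one has nothing loose. Weights vary and overlap.
- sauce: Bystander: sauce bottle, 60 mm diameter, 170 mm high; origin at the centre of its underside. To be left alone.
- plate: Bystander: white plate, 180 mm diameter; origin at the centre of its underside. To be left alone.
- bowl: Bystander: steel bowl, 110 mm diameter; origin at the centre of its underside. To be left alone.
- mill: Bystander: wooden pepper mill, 105 mm high; origin at the centre of its underside. To be left alone.
- cup: Bystander: white mug, 85 mm high; origin at the centre of its underside. To be left alone.

How it is judged (in metres and radians):
On the way, in this order (a step that is already met when the one before it is completed fails the run):
1. all crumbs are in the trough (x of crumb1_c in the frame of trough between -0.075 and 0.075 m and y of crumb1_c in the frame of trough between -0.045 and 0.045 m and height (world z) of each of crumb1_c, crumb2_c, crumb3_c, crumb4_c below 0.045 m and x of crumb2_c in the frame of trough between -0.075 and 0.075 m and y of crumb2_c in the frame of trough between -0.045 and 0.045 m and x of crumb3_c in the frame of trough between -0.075 and 0.075 m and y of crumb3_c in the frame of trough between -0.045 and 0.045 m and x of crumb4_c in the frame of trough between -0.075 and 0.075 m and y of crumb4_c in the frame of trough between -0.045 and 0.045 m), for 0.2 s.
2. the sound cartridges lie on the deck and the loose ones in the reject tray (((x of cart1_c in the frame of deck between -0.06 and 0.06 m and y of cart1_c in the frame of deck between -0.13 and 0.13 m and z of cart1_c in the frame of deck between 0.014 and 0.028 m and angle between cart1_c's own x axis and vertical between 1.45 and 1.69 rad) or (x of loose1 in the frame of tray between -0.13 and 0.13 m and y of loose1 in the frame of tray between -0.083 and 0.083 m and height (world z) of loose1 below 0.08 m)) and ((x of cart2_c in the frame of deck between -0.06 and 0.06 m and y of cart2_c in the frame of deck between -0.13 and 0.13 m and z of cart2_c in the frame of deck between 0.014 and 0.028 m and angle between cart2_c's own x axis and vertical between 1.45 and 1.69 rad) or (x of loose2 in the frame of tray between -0.13 and 0.13 m and y of loose2 in the frame of tray between -0.083 and 0.083 m and height (world z) of loose2 below 0.08 m)) and ((x of cart3_c in the frame of deck between -0.06 and 0.06 m and y of cart3_c in the frame of deck between -0.13 and 0.13 m and z of cart3_c in the frame of deck between 0.014 and 0.028 m and angle between cart3_c's own x axis and vertical between 1.45 and 1.69 rad) or (x of loose3 in the frame of tray between -0.13 and 0.13 m and y of loose3 in the frame of tray between -0.083 and 0.083 m and height (world z) of loose3 below 0.08 m)) and ((x of cart4_c in the frame of deck between -0.06 and 0.06 m and y of cart4_c in the frame of deck between -0.13 and 0.13 m and z of cart4_c in the frame of deck between 0.014 and 0.028 m and angle between cart4_c's own x axis and vertical between 1.45 and 1.69 rad) or (x of loose4 in the frame of tray between -0.13 and 0.13 m and y of loose4 in the frame of tray between -0.083 and 0.083 m and height (world z) of loose4 below 0.08 m)) and x of loose1 in the frame of tray between -0.13 and 0.13 m and y of loose1 in the frame of tray between -0.083 and 0.083 m and height (world z) of each of loose1, loose2, loose3, loose4 below 0.08 m and x of loose2 in the frame of tray between -0.13 and 0.13 m and y of loose2 in the frame of tray between -0.083 and 0.083 m and x of loose3 in the frame of tray between -0.13 and 0.13 m and y of loose3 in the frame of tray between -0.083 and 0.083 m and x of loose4 in the frame of tray between -0.13 and 0.13 m and y of loose4 in the frame of tray between -0.083 and 0.083 m and contact force between each of cart1, cart2, cart3, cart4 and the fingers below 0.1 N), for 0.2 s.
3. the lever is in the marked notch (value of joint lever between 0.42 and 0.58 rad), for 0.2 s.
At the end, for the whole second after the job is handed in: Crumbs in the trough; sound cartridges flat on the deck (one layer, within 0.12 rad of level, centre between the rails), loose ones in the tray; lever within 0.08 rad of the marked notch; scraper upright, its centre over its board; all released and at rest (all of step 1 and all of step 2 and all of step 3 and x of scraper_c in the frame of board_top between -0.07 and 0.07 m and y of scraper_c in the frame of board_top between -0.075 and 0.075 m and z of scraper_c in the frame of board_top between 0.024 and 0.042 m and angle between scraper_c's own z axis and vertical below 0.15 rad and linear speed of each of cart1, cart2, cart3, cart4, scraper below 0.03 m/s); the robot touches nothing.
It fails at once if a bystander (bottle, plate, bowl, mill or mug) is shifted by more than 50 mm (distance of any of sauce, plate, bowl, mill, cup from where it was at the start of the episode above 0.05 m).
It fails at once if the fingers push or pick a crumb instead of the scraper (contact force between the fingers and crumb1 above 1 N or contact force between the fingers and crumb2 above 1 N or contact force between the fingers and crumb3 above 1 N or contact force between the fingers and crumb4 above 1 N).
Of loose1, loose2, loose3, loose4 only 1 to 3 are there at a start; the rules pass over those that are not, and their reading is None.
Of crumb1, crumb2, crumb3, crumb4 only 2 to 4 are there at a start; the rules pass over those that are not, and their reading is None.
At some moment in a run one of cart1, cart2, cart3, cart4 may be knocked a few centimetres aside while the robot is not near it.
Once in a run the grip may slacken for a moment while it holds something.
It also fails if it takes over 210 s, if anything falls off the work surface, if the arm or the gripper's body presses on something with over 40 N, if the wrist force passes 120 N, or if a joint passes its speed limit or range.

## Robot

A 6-joint arm with a two-finger parallel gripper is mounted at the origin on the work surface. World frame = base frame: x ahead of the robot, y to its left, z up, the work surface at z = 0. Lengths are in m, angles in degrees, forces in N, time in s.
With the tool pointing down it reaches from about 0.3 to 0.75 m from the base axis. Payload 8.5 kg.
Tool frame: the origin (TCP) lies on the centre line of the jaws, within the pads' length; the fingertips stand 8 mm ahead of it and the grasp point (between the pads) lies 11 mm behind it (robot.tip_reach is the distance from the TCP to the fingertips, in m); z points along the fingers, y is the line along which they close (so a half turn about z gives the same grasp; the last joint's range is limited). The gripper opens to 88 mm and grips with 3 to 60 N. Pads are 18 mm wide; open, the fingers measure 123 mm over their backs; the gripper's body (75 mm by 187 mm) begins 45 mm behind the grasp point.
Start: joints at [56.82, 21.807, 74.336, -0, 83.858, -12.336], TCP at [0.196, 0.514, 0.223] pointing down, gripper open.
Joint ranges: [-178.18, 178.18], [-50.72, 133.34], [12.68, 142.11], [-81.47, 261.47], [9.98, 163.14], [-165.26, 165.26]. Speed limits (degrees/s): [136.94, 136.94, 180, 180, 180, 180].

## Interface

Orientations are given as [roll, pitch, yaw] about the fixed x, y, z axes, in that order (R = Rz(yaw) Ry(pitch) Rx(roll)).
In Python, from rig import robot gives the robot as it stands.
- The arm moves only by the shell command python3 -m inch 'ROWS' [FORCE]. ROWS is JSON, a list that holds one entry, the list of rows, each a list of 5 numbers: the finger opening in mm, from 0 to 88.1, then the shift along the tool's x, y, z in units of 25 mm (1.0 is 25 mm), then the turn about the tool's z in units of 5 degrees (1.0 is 5 degrees). A call has exactly 10 rows; each row is the pose to reach, as a shift and turn from the pose commanded when the call began, along the tool's axes at that moment; what a row does not reach only later rows make up. A row lasts 1/10 s, in which the tool goes at most 50 mm and 8.59 degrees, less where a joint would pass 70% of its speed; a pose out of reach is approached as far as the arm can. A call with a gripper value outside its range is refused whole. The fingers move at their own pace and stop on an object; FORCE is the grip in N (left out, the last holds). Time passes only in rows, so rows that repeat a pose let the fingers close, or fill a call up. It gives the time, the measured TCP pose, the force, the opening and the grip force at its end, in the units of the state.
- robot.observe(): the state, without advancing time (a new reading comes with each control period).
- robot.grab_frame(name): name is "scene" or "top"; returns a dict with "pixels" (400x640x3 uint8, blue, green, red), "intrinsics" (3x3 intrinsics, pixels), "k1" (the pictures are not rectified: a ray, as slopes to the right and down, at radius r is drawn at 1 + k1 r^2 times it, then the intrinsics apply), "pose" (4x4, takes a point from camera to world coordinates). Camera axes: x right, y down, z forward; pixel columns grow to the right and rows downward; lengths in m; the calibration is good to about 2 mm. A picture is of the moment at which its call begins. There is no depth.
- robot.sign_off(): hands the job in; it is judged then, once.
Trained networks look in the newest picture that a camera, given by its name, has taken for a name from the list of things; names that differ only in an ending like _2 or _b are one class to them, and where a whole thing is asked for, a point or a joint stands for the part that bears it (a point fixed in the world has none). Each returns a list of dicts, best first, with "score" (0 to 1); they miss things now and then, are a little off and sometimes report something else, mostly with a low value. They report only what shows in the picture. A call takes as long as a camera call.
- robot.search_frame(camera, name): "xyz" ([x, y, z] in m, in the coordinates of the camera as it stood for that picture, good to about 4 mm: the middle of the surface that is visible of it).
- robot.trace(camera, name): "region" (400x640 bool, what is visible of it).
- robot.tip_of(camera, name): "xyz" ([x, y, z] in m, in the coordinates of the camera as it stood for that picture, good to about 4 mm: a listed point, or the origin of a listed thing).
The state is a dict: "clock": time; "qpos": joint angles; "joint_vel": joint speeds; "effort": joint torques, N m; "eef_pos": TCP position; "tcp_rot": TCP orientation; "contact_force": force on the tool from outside, world axes, zero at the start; "wrist_torque": the same for the moment, N m; "opening": opening from 0.0 (shut) to 1.0 (fully open); "grip_force": force on a finger pad.
Only numpy, scipy, OpenCV 4.12 (cv2) and the standard library are available. Lean on these libraries where they do the work, as an engineer would, in place of code of your own. Each camera call takes 0.05 s, during which the arm holds its last target. There are 200 camera calls.

## Working session

There is one attempt and no reset: what is moved stays moved. The work goes in short steps, Python scripts to look and compute and a shell command to move; the robot and the scene stay as the last step left them, time stands still between calls to the robot, and variables do not carry over. Pictures are saved under pics/ and viewed, at most 14 in all, crops included, and the job is handed in when it is done.

```bash
ls; mkdir -p pics
cat > h.py <<'E'
import numpy as np, cv2
from rig import robot
def w(f,p):
    p=np.array(p); T=np.array(f["pose"]); return T[:3,:3]@p+T[:3,3]
def look(names,cams=("scene","top"),save=None,fn="tip_of"):
    for c in cams:
        f=robot.grab_frame(c)
        if save: cv2.imwrite(f"pics/{save}_{c}.png",f["pixels"])
        for n in names:
            r=getattr(robot,fn)(c,n)
            print(c,n,[(np.round(w(f,d["xyz"]),3).tolist(),round(d["score"],2)) for d in r[:5]])
E
python3 - <<'E'
from h import *
look("deck trough lever_pivot lever_knob tray board_top scraper_c crumb1_c cart1_c sauce plate bowl mill cup".split(),save="a")
s=robot.observe(); print(s)
E
```

```text
pics
scene deck [([0.591, -0.028, 0.05], 0.73)]
scene trough [([0.594, -0.205, 0.013], 0.6)]
scene lever_pivot [([0.591, 0.152, 0.087], 0.92)]
scene lever_knob [([0.527, 0.15, 0.195], 0.68), ([0.625, -0.051, 0.057], 0.27)]
scene tray [([0.451, -0.399, -0.004], 0.71), ([0.529, 0.147, 0.198], 0.36)]
scene board_top [([0.417, -0.176, 0.007], 0.73), ([0.592, -0.029, 0.052], 0.62)]
scene scraper_c [([0.415, -0.19, 0.042], 0.63)]
scene crumb1_c [([0.594, -0.206, 0.009], 0.57), ([0.608, 0.023, 0.057], 0.46)]
scene cart1_c [([0.431, 0.103, 0.023], 0.92)]
scene sauce [([0.386, 0.495, 0.001], 0.91), ([0.613, 0.021, 0.059], 0.19)]
scene plate [([0.62, 0.408, -0.003], 0.69)]
scene bowl [([0.252, -0.361, 0.002], 0.93), ([0.627, -0.096, 0.052], 0.48), ([0.592, 0.152, 0.087], 0.24)]
scene mill [([0.533, 0.274, 0.003], 0.94)]
scene cup [([0.658, -0.359, -0.004], 0.67), ([0.385, 0.494, 0.001], 0.36)]
top deck [([0.61, 0.024, 0.061], 0.7)]
top trough [([0.596, -0.206, 0.003], 0.68), ([0.432, 0.097, 0.022], 0.54), ([0.459, -0.396, 0.001], 0.18)]
top lever_pivot [([0.592, 0.146, 0.086], 0.83), ([0.533, 
[... 574 characters left out ...]
.361, -0.001], 0.86)]
{'clock': 1.5, 'qpos': array([ 5.68205005e+01,  2.18084321e+01,  7.43357096e+01, -4.89138237e-04,
        8.38570202e+01, -1.23355011e+01]), 'joint_vel': array([-0.04336044,  0.05902987,  0.05182285, -0.04990467, -0.07061339,
        0.01210594]), 'effort': array([ 1.63164073e-04, -4.37795770e+01, -2.24731475e+01,  7.13865529e-02,
        3.13948898e-02, -1.24834901e-05]), 'eef_pos': array([0.1956987 , 0.51399301, 0.22293188]), 'tcp_rot': array([-1.79998761e+02,  2.26901668e-04,  1.59156054e+02]), 'contact_force': array([-0.22842116, -0.05131729, -0.23649732]), 'wrist_torque': array([-0.01492151,  0.02666163, -0.05206341]), 'grip_force': 0.0, 'opening': 0.9995021292845}
```

Run:
```python
from h import *
look("cart2_c cart3_c cart4_c crumb2_c crumb3_c crumb4_c".split())
```

```text
scene cart2_c [([0.437, -0.012, 0.021], 0.7), ([0.43, 0.104, 0.021], 0.64), ([0.254, -0.36, 0.002], 0.27)]
scene cart3_c [([0.421, 0.335, 0.025], 0.59)]
scene cart4_c [([0.434, 0.217, 0.021], 0.85), ([0.432, 0.1, 0.02], 0.31)]
scene crumb2_c []
scene crumb3_c [([0.628, -0.095, 0.056], 0.55), ([0.626, -0.054, 0.055], 0.37)]
scene crumb4_c [([0.627, -0.097, 0.051], 0.52)]
top cart2_c [([0.437, -0.014, 0.026], 0.56), ([0.63, -0.095, 0.056], 0.48)]
top cart3_c [([0.592, -0.205, 0.003], 0.31)]
top cart4_c [([0.437, 0.214, 0.021], 0.72)]
top crumb2_c [([0.663, -0.36, -0.001], 0.26)]
top crumb3_c [([0.624, -0.055, 0.057], 0.4)]
top crumb4_c [([0.632, -0.094, 0.057], 0.54)]
```

View pics/a_scene.png

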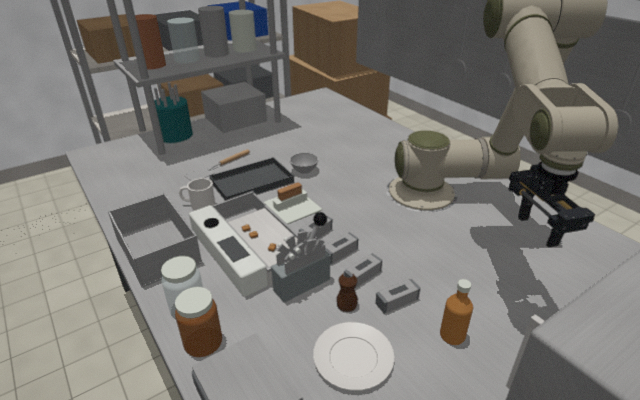

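View pics/a_top.png

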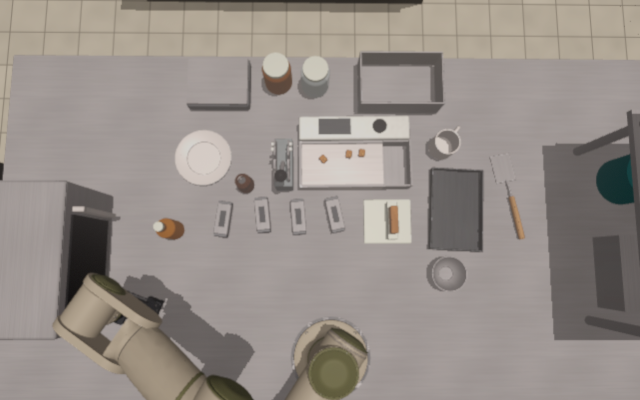

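```bash
cat >> h.py <<'E'
def proj(f,P):
    T=np.linalg.inv(np.array(f["pose"])); rv=cv2.Rodrigues(T[:3,:3])[0]
    return cv2.projectPoints(np.float64(P).reshape(-1,3),rv,T[:3,3],np.array(f["intrinsics"],float),np.array([f["k1"],0,0,0.]))[0][:,0]
def ground(f,px,z):
    u=cv2.undistortPoints(np.float64(px).reshape(-1,1,2),np.array(f["intrinsics"],float),np.array([f["k1"],0,0,0.]))[:,0]
    T=np.array(f["pose"]); d=np.c_[u,np.ones(len(u))]@T[:3,:3].T; s=(z-T[2,3])/d[:,2]
    return (T[:3,3]+d*s[:,None])[:,:2]
def ortho(f,x0,x1,y0,y1,z,s=1.5):  # up=+x, right=-y
    xs=np.arange(x1,x0,-.001/s); ys=np.arange(y1,y0,-.001/s)
    X,Y=np.meshgrid(xs,ys,indexing="ij"); m=proj(f,np.stack([X,Y,X*0+z],-1)).astype(np.float32).reshape(*X.shape,2)
    return cv2.remap(np.asarray(f["pixels"]),m[...,0],m[...,1],cv2.INTER_CUBIC)
def rect(name,z,cam="top",grab=False):
    f=robot.grab_frame(cam)
    for d in robot.trace(cam,name)[:2]:
        m=d["region"].astype(np.uint8)
        if m.sum()<15: continue
        c=max(cv2.findContours(m,cv2.RETR_EXTERNAL,cv2.CHAIN_APPROX_NONE)[0],key=len)
        g=ground(f,c.reshape(-1,2),z).astype(np.float32)
        (cx,cy),(a,b),t=cv2.minAreaRect(g*1000)
        if a<b: a,b,t=b,a,t+90
        t=(t+90)%180-90
        print(name,round(d["score"],2),"c",round(cx),round(cy),"size",round(a),round(b),"yaw",round(t,1))
E
python3 - <<'E'
from h import *
rect("scraper_c",.04)
for i in "1234": rect(f"cart{i}_c",.042)
for n in ["deck","trough","tray"]: rect(n,.05)
f=robot.grab_frame("top")
cv2.imwrite("pics/o1.png",ortho(f,.36,.70,-.28,.22,.06,1.55))
f=robot.grab_frame("scene")
cv2.imwrite("pics/c1.png",cv2.resize(f["pixels"][170:320,180:380],None,fx=4,fy=4,interpolation=cv2.INTER_CUBIC))
E
```

```text
scraper_c 0.67 c 421 -191 size 116 41 yaw -1.0
cart1_c 0.65 c 431 101 size 111 41 yaw 5.7
cart2_c 0.61 c 439 -12 size 112 46 yaw 11.2
cart3_c 0.71 c 423 332 size 112 47 yaw -7.8
cart4_c 0.62 c 436 212 size 112 50 yaw 6.0
cart4_c 0.38 c 662 -362 size 114 91 yaw -78.2
deck 0.67 c 633 -76 size 353 235 yaw -89.1
deck 0.21 c 627 -56 size 23 19 yaw -0.4
trough 0.91 c 634 -78 size 351 237 yaw -89.6
trough 0.38 c 436 211 size 111 44 yaw 5.6
tray 0.69 c 455 -385 size 257 173 yaw -2.5
```

View pics/o1.png

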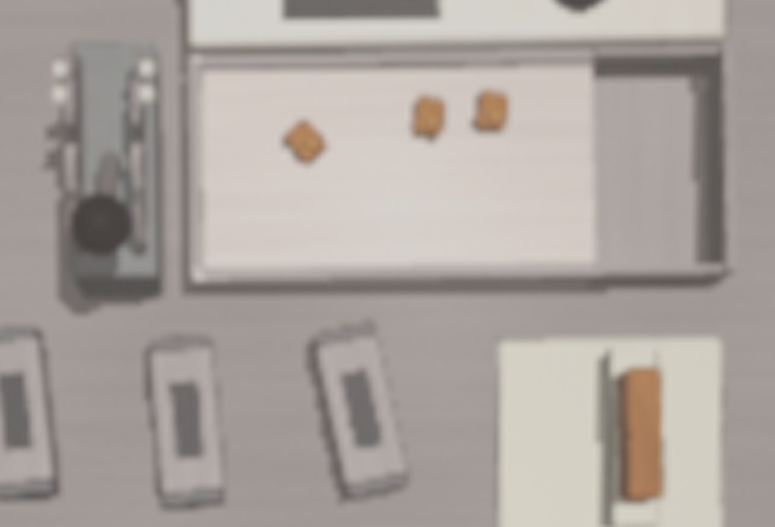

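View pics/c1.png

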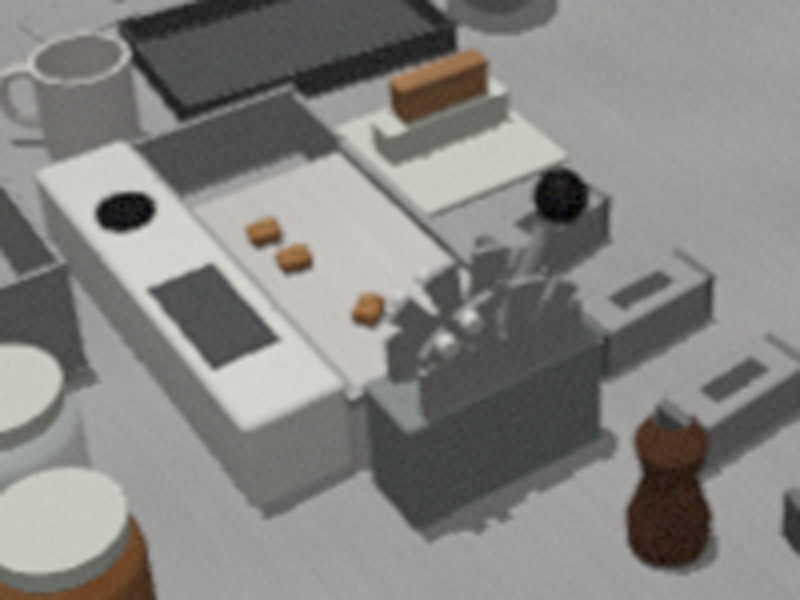

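Run:
```python
from h import *
ft=robot.grab_frame("top"); fs=robot.grab_frame("scene")
def ray(f,px):
    a=np.r_[ground(f,px,0.)[0],0]; c=np.array(f["pose"])[:3,3]; d=a-c; return c,d/np.linalg.norm(d)
def tri(pt,ps):
    A=np.zeros((3,3));b=np.zeros(3)
    rs=[ray(ft,pt),ray(fs,ps)]
    for c,d in rs:
        M=np.eye(3)-np.outer(d,d);A+=M;b+=M@c
    x=np.linalg.solve(A,b); return np.round(x,3),[round(float(np.linalg.norm((np.eye(3)-np.outer(d,d))@(x-c))),4) for c,d in rs]
def o2p(u,v): return proj(ft,[.70-v/1550,.22-u/1550,.06])[0]
for o in [(60,68),(60,94),(147,68),(147,94)]:
    for s in [(447,343),(470,320),(398,300),(430,275)]:
        print(o,s,tri(o2p(*o),(180+s[0]/4,170+s[1]/4)))
```

```text
(60, 68) (447, 343) (array([0.633, 0.175, 0.144]), [0.0023, 0.0023])
(60, 68) (470, 320) (array([0.624, 0.177, 0.16 ]), [0.0081, 0.0081])
(60, 68) (398, 300) (array([0.64 , 0.164, 0.17 ]), [0.014, 0.014])
(60, 68) (430, 275) (array([0.629, 0.167, 0.187]), [0.0056, 0.0056])
(60, 94) (447, 343) (array([0.624, 0.172, 0.136]), [0.004, 0.004])
(60, 94) (470, 320) (array([0.615, 0.174, 0.152]), [0.002, 0.002])
(60, 94) (398, 300) (array([0.632, 0.161, 0.163]), [0.0203, 0.0203])
(60, 94) (430, 275) (array([0.62 , 0.164, 0.18 ]), [0.0117, 0.0117])
(147, 68) (447, 343) (array([0.627, 0.134, 0.114]), [0.0184, 0.0184])
(147, 68) (470, 320) (array([0.618, 0.137, 0.132]), [0.0242, 0.0242])
(147, 68) (398, 300) (array([0.635, 0.122, 0.141]), [0.0011, 0.0011])
(147, 68) (430, 275) (array([0.623, 0.126, 0.16 ]), [0.0096, 0.0096])
(147, 94) (447, 343) (array([0.618, 0.13 , 0.106]), [0.0121, 0.0121])
(147, 94) (470, 320) (array([0.609, 0.133, 0.124]), [0.0181, 0.0181])
(147, 94) (398, 300) (array([0.626, 0.119, 0.134]), [0.0053, 0.0053])
(147, 94) (430, 275) (array([0.614, 0.123, 0.153]), [0.0035, 0.0035])
```

```bash
cat > to.py <<'E'
import sys,numpy as np
from scipy.spatial.transform import Rotation as R
from rig import robot
s=robot.observe(); M=R.from_euler("xyz",s["tcp_rot"],degrees=True).as_matrix()
yaw=s["tcp_rot"][2]
print("t",round(s["clock"],1),"pos",np.round(s["eef_pos"],4),"rot",np.round(s["tcp_rot"],1),"F",np.round(s["contact_force"],1),"tq",np.round(s["wrist_torque"],2),"open",round(s["opening"]*88.1,1),"g",round(s["grip_force"],1))
if len(sys.argv)>1:
    t=np.array([float(a) for a in sys.argv[1:4]])
    print("units",np.round(M.T@(t-s["eef_pos"])/.025,2),"turn",[round(-((float(a)-yaw+180)%360-180)/5,2) for a in sys.argv[4:]])
E
python3 -m inch '[[[88,-0.9,-1.2,0,-0.4],[88,-1.9,-2.4,0,-0.8],[88,-2.8,-3.5,0,-1.2],[88,-3.8,-4.7,0,-1.6],[88,-4.7,-5.9,0,-2],[88,-5.7,-7.1,0,-2.4],[88,-6.6,-8.3,0,-2.8],[88,-7.6,-9.4,0,-3.2],[88,-8.5,-10.6,0,-3.6],[88,-9.5,-11.8,0,-4]]]' 30; python3 to.py .429 -.192 .12 179
```

```text
clock: 4.2
eef_pos: [0.3127, 0.1524, 0.2232]
tcp_rot: [180.0, 0.0, 179.3]
contact_force: [0.4, 0.7, -0.4]
opening: 1.001
grip_force: 0.0
t 4.2 pos [0.3127 0.1524 0.2232] rot [180.    0.  179.3] F [ 0.4  0.7 -0.4] tq [ 0.02 -0.01 -0.  ] open 88.2 g 0.0
units [ -4.82 -13.72   4.13] turn [np.float64(0.05)]
```

```bash
python3 -m inch '[[[88,-0.5,-1.4,0,0],[88,-1,-2.8,0,0],[88,-1.5,-4.2,0,0],[88,-2,-5.6,0,0],[88,-2.5,-7,0,0],[88,-3,-8.4,0,0],[88,-3.5,-9.8,0.5,0],[88,-4,-11.2,1.5,0],[88,-4.5,-12.6,2.8,0],[88,-4.8,-13.7,4.1,0]]]'; python3 to.py .429 -.192 .064 179
python3 - <<'E'
from h import *
look(["scraper_c"]); f=robot.grab_frame("top")
cv2.imwrite("pics/o2.png",ortho(f,.34,.5,-.28,-.1,.074,3))
E
```

```text
clock: 5.2
eef_pos: [0.4283, -0.1926, 0.1195]
tcp_rot: [-179.9, 0.1, 179.1]
contact_force: [0.7, -0.4, 0.3]
opening: 0.997
grip_force: 0.0
t 5.2 pos [ 0.4283 -0.1926  0.1195] rot [-1.799e+02  1.000e-01  1.791e+02] F [ 0.7 -0.4  0.3] tq [ 0.04 -0.   -0.01] open 87.9 g 0.0
units [-0.02  0.03  2.22] turn [np.float64(0.02)]
scene scraper_c [([0.42, -0.188, 0.043], 0.72), ([0.626, -0.052, 0.057], 0.63), ([0.595, -0.205, 0.006], 0.62)]
top scraper_c []
```

View pics/o2.png

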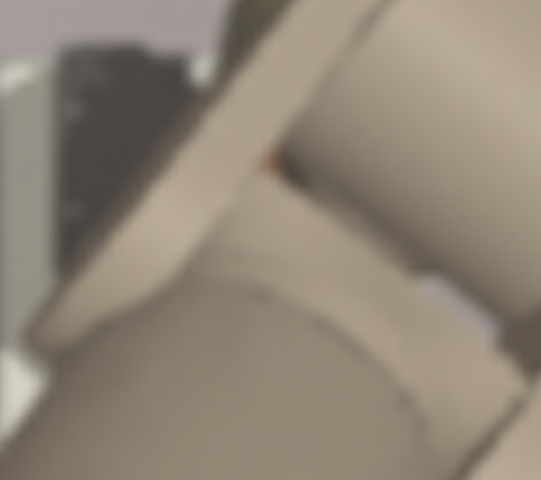

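The arm hides the scraper from above here, with only a trace of brown near (272,160). The estimates agree, so I'll descend and grip.

```bash
python3 -m inch '[[[88,0,0,0.8,0],[88,0,0,1.6,0],[88,0,0,2.2,0],[88,0,0,2.2,0],[10,0,0,2.2,0],[10,0,0,2.2,0],[10,0,0,2.2,0],[10,0,0,2.2,0],[10,0,0,2.2,0],[10,0,0,2.2,0]]]' 45; python3 to.py; python3 -m inch '[[[10,0,0,0,0],[10,0,0,-0.3,0],[10,0,0,-0.8,0],[10,0,0,-1.6,0],[10,0,0,-2.6,0],[10,0,0,-3.6,0],[10,0,0,-4.6,0],[10,0,0,-5.2,0],[10,0,0,-5.2,0],[10,0,0,-5.2,0]]]'; python3 to.py .607 .058 .19 180.5
python3 - <<'E'
from h import *
f=robot.grab_frame("scene")
print(proj(f,robot.observe()["eef_pos"]))
print([(w(f,d["xyz"]).round(3),d["score"]) for d in robot.tip_of("scene","scraper_c")])
p=proj(f,robot.observe()["eef_pos"])[0].astype(int)
cv2.imwrite("pics/s3.png",cv2.resize(f["pixels"][p[1]-50:p[1]+80,p[0]-90:p[0]+90],None,fx=4,fy=4))
E
```

```text
clock: 6.45
eef_pos: [0.4276, -0.1905, 0.0655]
tcp_rot: [-180.0, 0.0, 179.2]
contact_force: [0.8, -0.3, -0.4]
opening: 0.483
grip_force: 0.0
t 6.5 pos [ 0.4276 -0.1905  0.0655] rot [-180.     0.   179.2] F [ 0.8 -0.3 -0.4] tq [ 0.05  0.03 -0.07] open 42.5 g 0.0
clock: 7.45
eef_pos: [0.4274, -0.1903, 0.1952]
tcp_rot: [180.0, -0.0, 179.2]
contact_force: [0.5, 1.1, -0.0]
opening: 0.114
grip_force: 0.0
t 7.5 pos [ 0.4274 -0.1903  0.1952] rot [180.   -0.  179.2] F [ 0.5  1.1 -0. ] tq [0.02 0.02 0.05] open 10.0 g 0.0
units [-7.04 10.04  0.21] turn [np.float64(-0.27)]
[[284.99059747 154.49251557]]
[(array([ 0.419, -0.19 ,  0.04 ]), 0.84)]
```

View pics/s3.png

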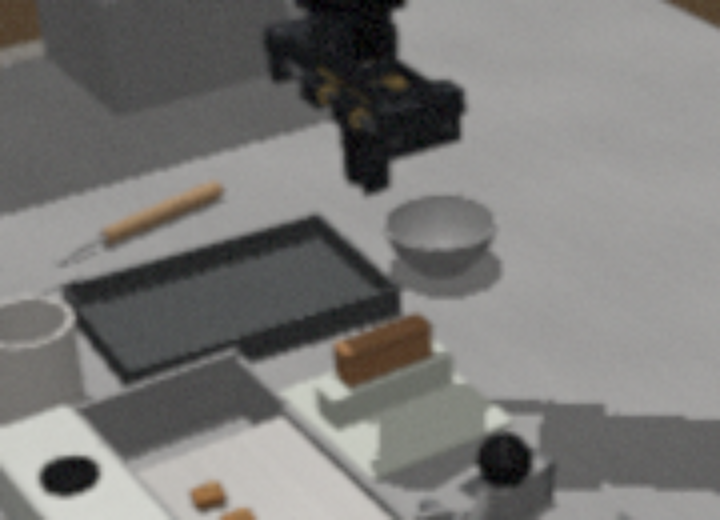

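The fingers were still closing when I lifted (they move at about 75 mm/s), so the scraper is still on its board at around (385,360) in the crop. I'll retry and wait for the grip.

```bash
python3 -m inch '[[[60,-0.1,0,0,0],[60,-0.1,0,0,0],[60,-0.1,0,0,0],[60,-0.1,0,0,0],[60,-0.1,0,0.5,0],[60,-0.1,0,1.5,0],[60,-0.1,0,2.8,0],[60,-0.1,0,4,0],[60,-0.1,0,5.25,0],[60,-0.1,0,5.25,0]]]'; python3 -m inch '[[[10,0,0,0,0],[10,0,0,0,0],[10,0,0,0,0],[10,0,0,0,0],[10,0,0,0,0],[10,0,0,0,0],[10,0,0,0,0],[10,0,0,0,0],[10,0,0,0,0],[10,0,0,0,0]]]' 45;  python3 to.py .607 .058 .19 180.5
```

```text
clock: 8.55
eef_pos: [0.4286, -0.1894, 0.0616]
tcp_rot: [179.8, -0.3, 179.1]
contact_force: [-0.3, -0.5, -0.3]
opening: 0.679
grip_force: 0.0
clock: 9.55
eef_pos: [0.4301, -0.1905, 0.0642]
tcp_rot: [180.0, -0.0, 179.2]
contact_force: [0.1, 0.1, -0.6]
opening: 0.11
grip_force: 0.0
t 9.6 pos [ 0.4301 -0.1905  0.0642] rot [180.   -0.  179.2] F [ 0.1  0.1 -0.6] tq [ 0.03 -0.01  0.03] open 9.7 g 0.0
units [-6.93 10.04 -5.03] turn [np.float64(-0.27)]
```

Run:
```python
from h import *
f=robot.grab_frame("scene")
p=proj(f,robot.observe()["eef_pos"])[0].astype(int);print(p)
print(proj(f,[[.414,-.192,.074],[.43,-.1905,.0562]]))
cv2.imwrite("pics/s4.png",cv2.resize(f["pixels"][p[1]-60:p[1]+40,p[0]-60:p[0]+70],None,fx=6,fy=6,interpolation=cv2.INTER_CUBIC))
```

```text
[286 190]
[[289.96589535 185.75580497]
 [286.27354304 192.03642057]]
```

View pics/s4.png

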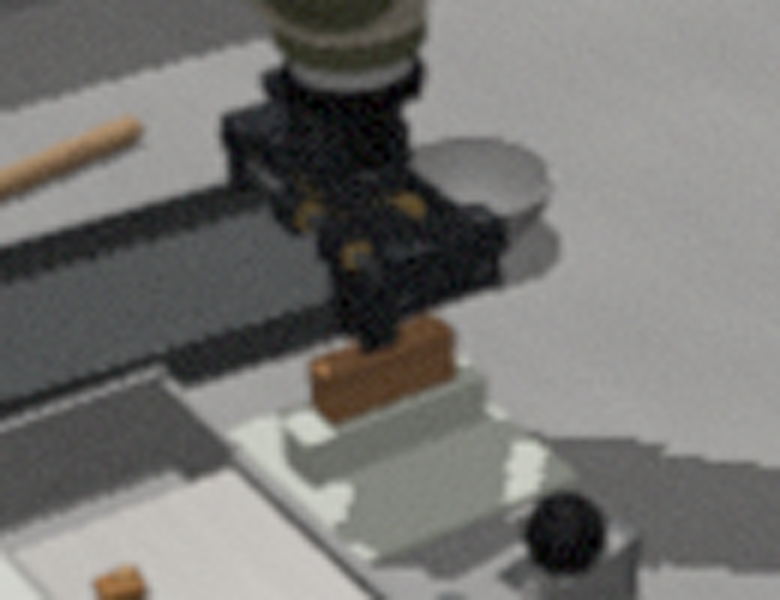

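Run:
```python
from h import *
f=robot.grab_frame("scene")
print("scene@.074",ground(f,[[289.8,188.3]],.074), "@.06",ground(f,[[289.8,188.3]],.06))
a=cv2.imread("pics/a_top.png"); ft=robot.grab_frame("top"); 
hsv=cv2.cvtColor(a,cv2.COLOR_BGR2HSV)
m=((hsv[...,0]<20)&(hsv[...,1]>110)).astype(np.uint8); 
n,l,st,ce=cv2.connectedComponentsWithStats(m)
for i in range(1,n):
    if st[i,4]>15: print(st[i],ce[i].round(1),ground(ft,[ce[i]],.074).round(4))
print("cam",np.array(ft["pose"])[:3,3],np.array(f["pose"])[:3,3])
print(proj(ft,[[.4145,-.192,.074]]))
```

```text
scene@.074 [[ 0.42256294 -0.17904951]] @.06 [[ 0.41156992 -0.19815527]]
[264  68  26  14  83] [278.5  77.4] [[0.8654 0.1631]]
[347 151   4   6  23] [348.4 153.4] [[ 0.6222 -0.0554]]
[360 150   4   6  23] [361.4 152.4] [[ 0.6255 -0.0956]]
[320 156   6   6  23] [322.9 158.5] [[0.6058 0.0236]]
[391 207   7  26 149] [393.8 219.2] [[ 0.4187 -0.1917]]
[157 219  26  20 346] [170.9 229. ] [[0.3877 0.4807]]
cam [0.2982102  0.05785898 1.47351595] [1.04282423 0.89895853 0.86392484]
[[393.86764626 220.5860603 ]]
```

Run:
```python
from h import *
print(robot.tip_reach, [a for a in dir(robot) if a[0]!='_'])
f=robot.grab_frame("scene")
p=robot.observe()["eef_pos"]
for dz in (-.008,0,.01,.02,.03,.04): print(dz,proj(f,p+[0,0,dz]).round(1))
print(np.round(robot.observe()["qpos"],1))
```

```text
0.008 ['Unreachable', 'grab_frame', 'observe', 'search_frame', 'sign_off', 'tip_of', 'tip_reach', 'trace']
-0.008 [[286.2 192.1]]
0 [[286.1 190. ]]
0.01 [[286.  187.4]]
0.02 [[285.8 184.8]]
0.03 [[285.7 182.2]]
0.04 [[285.5 179.6]]
[ -38.3   25.1  100.    -0.    54.8 -127.5]
```

```bash
python3 -m inch '[[[60,0,0,0,0],[60,0,0,0,0],[60,0,0,0,0],[60,0,0,0,0],[60,0,0,0,0],[60,0,0,0,0],[60,0,0,0,0],[60,0,0,0.1,0],[60,0,0,0.2,0],[60,0,0,0.3,0]]]'; python3 -m inch '[[[14,0,0,0.1,0],[14,0,0,0.1,0],[14,0,0,0.1,0],[14,0,0,0.1,0],[14,0,0,0.1,0],[14,0,0,0.1,0],[14,0,0,0.1,0],[14,0,0,0.1,0],[14,0,0,0.1,0],[14,0,0,0.1,0]]]' 45;  python3 to.py
```

```text
clock: 10.75
eef_pos: [0.4301, -0.1904, 0.0564]
tcp_rot: [180.0, -0.0, 179.2]
contact_force: [0.2, 0.0, 0.5]
opening: 0.681
grip_force: 0.0
clock: 11.75
eef_pos: [0.4302, -0.1906, 0.0543]
tcp_rot: [-180.0, 0.0, 179.2]
contact_force: [0.1, -0.8, 1.5]
opening: 0.255
grip_force: 44.9
t 11.8 pos [ 0.4302 -0.1906  0.0543] rot [-180.     0.   179.2] F [ 0.1 -0.8  1.5] tq [-0.09  0.02 -0.01] open 22.5 g 44.9
```

```bash
python3 -m inch '[[[14,0,0,-0.2,0],[14,0,0,-0.6,0],[14,0,0,-1.4,0],[14,0,0,-2.4,0],[14,0,0,-3.4,0],[14,0,0,-4.4,0],[14,0,0,-5.4,0],[14,0,0,-6,0],[14,0,0,-6,0],[14,0,0,-6,0]]]';  python3 to.py .6 .056 .205 180.5
python3 - <<'E'
from h import *
f=robot.grab_frame("scene")
e=robot.observe()["eef_pos"]; p=proj(f,e)[0].astype(int)
print(p,proj(f,e-[0,0,.008]))
cv2.imwrite("pics/s5.png",cv2.resize(f["pixels"][p[1]-60:p[1]+40,p[0]-60:p[0]+70],None,fx=6,fy=6,interpolation=cv2.INTER_CUBIC))
E
```

```text
clock: 12.75
eef_pos: [0.4298, -0.1902, 0.204]
tcp_rot: [180.0, -0.0, 179.2]
contact_force: [-0.6, 0.5, -2.8]
opening: 0.258
grip_force: 44.9
t 12.8 pos [ 0.4298 -0.1902  0.204 ] rot [180.   -0.  179.2] F [-0.6  0.5 -2.8] tq [ 0.03 -0.02 -0.03] open 22.7 g 44.9
units [-6.66  9.95 -0.04] turn [np.float64(-0.27)]
[284 152] [[284.32202662 154.49444333]]
```

View pics/s5.png

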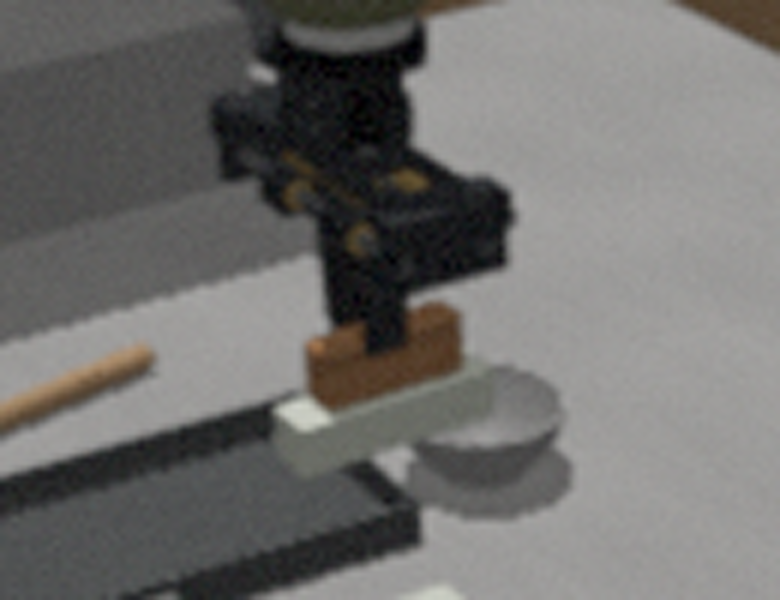

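```bash
python3 -m inch '[[[14,-0.7,0.5,0,0],[14,-1.7,1.3,0,0],[14,-2.7,2.3,0,0],[14,-3.7,3.3,0,-0.1],[14,-4.7,4.5,0,-0.2],[14,-5.7,5.7,0,-0.3],[14,-6.5,7,0,-0.3],[14,-6.9,8,0,-0.3],[14,-6.9,9,0,-0.3],[14,-6.9,9.6,0,-0.3]]]';  python3 to.py .603 .058 .115 180.5
python3 - <<'E'
from h import *
look(["scraper_c","lever_knob"])
f=robot.grab_frame("scene")
cv2.imwrite("pics/s6.png",cv2.resize(f["pixels"][150:300,200:400],None,fx=4,fy=4,interpolation=cv2.INTER_CUBIC))
E
```

```text
clock: 13.8
eef_pos: [0.6057, 0.0488, 0.2026]
tcp_rot: [180.0, -0.2, -179.3]
contact_force: [0.1, 0.2, -3.1]
opening: 0.257
grip_force: 44.9
t 13.8 pos [0.6057 0.0488 0.2026] rot [ 180.    -0.2 -179.3] F [ 0.1  0.2 -3.1] tq [ 0.03 -0.    0.01] open 22.6 g 44.9
units [0.09 0.37 3.51] turn [np.float64(0.05)]
scene scraper_c [([0.596, 0.049, 0.189], 0.74), ([0.591, 0.153, 0.088], 0.54)]
scene lever_knob [([0.527, 0.145, 0.196], 0.72), ([0.608, 0.024, 0.061], 0.58)]
top scraper_c [([0.591, 0.045, 0.192], 0.5)]
top lever_knob [([0.534, 0.147, 0.194], 0.59), ([0.434, 0.213, 0.018], 0.22)]
```

View pics/s6.png

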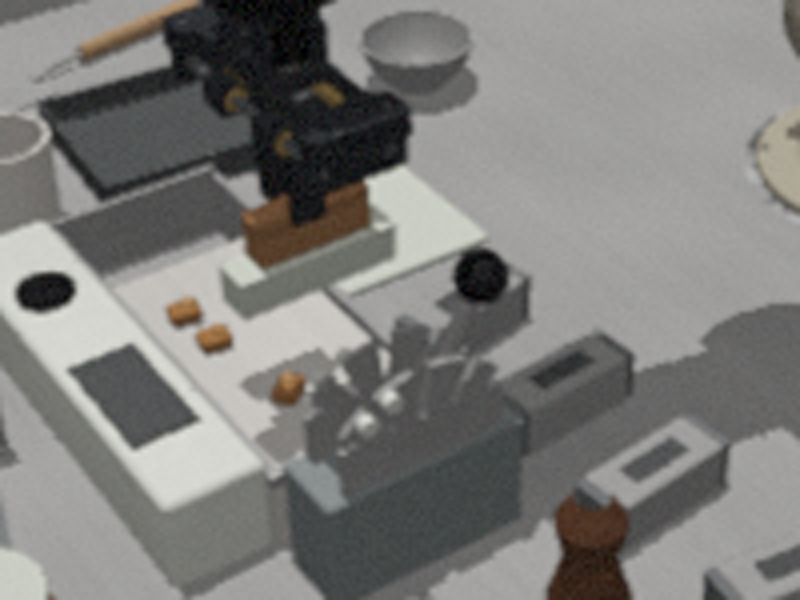

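The scraper hangs level at crop (310,255), ahead of the deck. The crumbs are at (185,312), (213,338) and (288,388). The scraper's centre is 12–13 mm below the TCP. I'll lower it behind the rearmost crumb.

```bash
python3 -m inch '[[[14,0,0.2,0,0],[14,0.1,0.45,0.2,0],[14,0.1,0.45,0.8,0],[14,0.1,0.45,1.4,0],[14,0.1,0.45,2,0],[14,0.1,0.45,2.6,0],[14,0.1,0.45,3.1,0],[14,0.1,0.45,3.4,0],[14,0.1,0.45,3.5,0],[14,0.1,0.45,3.5,0]]]';  python3 to.py .603 .060 .099 180.5
python3 - <<'E'
from h import *
look(["scraper_c","crumb1_c"])
f=robot.grab_frame("scene")
cv2.imwrite("pics/s7.png",cv2.resize(f["pixels"][150:300,200:400],None,fx=4,fy=4,interpolation=cv2.INTER_CUBIC))
E
```

```text
clock: 15.15
eef_pos: [0.6036, 0.0582, 0.1167]
tcp_rot: [-180.0, 0.0, -179.3]
contact_force: [-0.5, 0.1, -2.0]
opening: 0.258
grip_force: 44.9
t 15.2 pos [0.6036 0.0582 0.1167] rot [-180.     0.  -179.3] F [-0.5  0.1 -2. ] tq [0.03 0.   0.  ] open 22.7 g 44.9
units [0.02 0.07 0.71] turn [np.float64(0.03)]
scene scraper_c [([0.591, 0.058, 0.103], 0.77), ([0.432, 0.216, 0.023], 0.28)]
scene crumb1_c []
top scraper_c []
top crumb1_c [([0.661, -0.36, 0.0], 0.72), ([0.593, -0.033, 0.056], 0.45)]
```

View pics/s7.png

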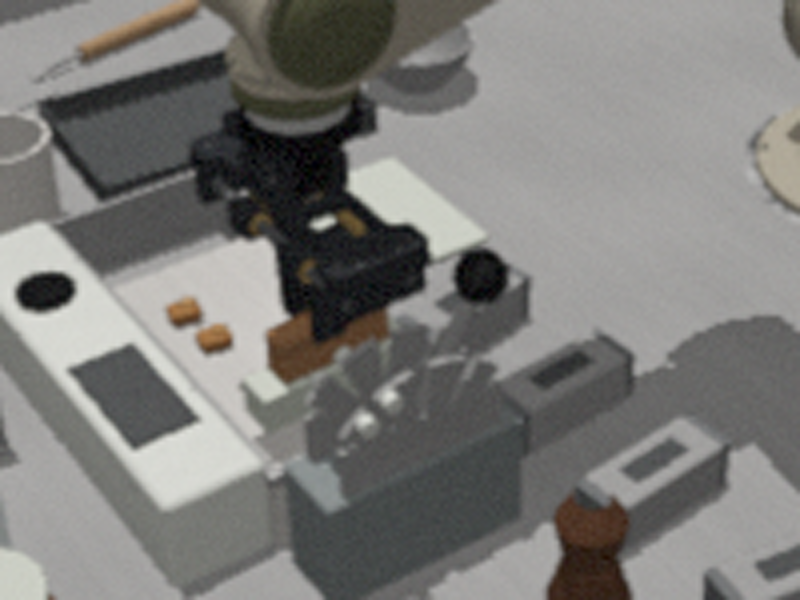

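The rear crumb is now hidden behind the scraper, and the gripper body (around (370,270)) clears the notched plates. I'll go down to the deck.

```bash
python3 -m inch '[[[14,0,0.1,0.1,0],[14,0,0.1,0.2,0],[14,0,0.1,0.3,0],[14,0,0.1,0.4,0],[14,0,0.1,0.5,0],[14,0,0.1,0.55,0],[14,0,0.1,0.6,0],[14,0,0.1,0.65,0],[14,0,0.1,0.7,0],[14,0,0.1,0.7,0]]]';  python3 to.py .605 -.173 .098 180.5
python3 - <<'E'
from h import *
look(["scraper_c"])
E
```

```text
clock: 16.5
eef_pos: [0.6034, 0.0606, 0.0991]
tcp_rot: [180.0, -0.0, -179.3]
contact_force: [-1.2, 0.0, -2.9]
opening: 0.258
grip_force: 44.9
t 16.5 pos [0.6034 0.0606 0.0991] rot [ 180.    -0.  -179.3] F [-1.2  0.  -2.9] tq [0.03 0.   0.03] open 22.7 g 44.9
units [ 0.04 -9.35  0.04] turn [np.float64(0.03)]
scene scraper_c [([0.589, 0.062, 0.088], 0.7), ([0.451, -0.395, -0.005], 0.18)]
top scraper_c []
```

```bash
python3 -m inch '[[[14,0,-0.3,0.04,0],[14,0,-0.7,0.04,0],[14,0,-1.2,0.04,0],[14,0,-1.7,0.04,0],[14,0,-2.2,0.04,0],[14,0,-2.7,0.04,0],[14,0,-3.2,0.04,0],[14,0,-3.7,0.04,0],[14,0,-4.2,0.04,0],[14,0,-4.6,0.04,0]]]';  python3 to.py; python3 -m inch '[[[14,0,-0.5,0,0],[14,0,-1,0,0],[14,0,-1.5,0,0],[14,0,-2,0,0],[14,0,-2.5,0,0],[14,0,-3,0,0],[14,0,-3.5,0,0],[14,0,-4,0,0],[14,0,-4.5,0,0],[14,0,-4.8,0,0]]]';  python3 to.py
```

```text
clock: 17.7
eef_pos: [0.6048, -0.0555, 0.0982]
tcp_rot: [-180.0, -0.0, -179.4]
contact_force: [0.3, 0.5, -2.2]
opening: 0.258
grip_force: 44.9
t 17.7 pos [ 0.6048 -0.0555  0.0982] rot [-180.    -0.  -179.4] F [ 0.3  0.5 -2.2] tq [ 0.1  -0.06  0.02] open 22.7 g 44.9
clock: 18.7
eef_pos: [0.6062, -0.1757, 0.0981]
tcp_rot: [-180.0, 0.0, -179.4]
contact_force: [-0.2, 0.6, -2.0]
opening: 0.262
grip_force: 44.9
t 18.7 pos [ 0.6062 -0.1757  0.0981] rot [-180.     0.  -179.4] F [-0.2  0.6 -2. ] tq [-0.02 -0.05 -0.  ] open 23.1 g 44.9
```

```bash
python3 -m inch '[[[14,0,-0.1,0,0],[14,0,0.2,0,0],[14,0,0.2,-0.5,0],[14,0,0.2,-1,0],[14,0,0.2,-2,0],[14,0,0.2,-3,0],[14,0,0.2,-4,0],[14,0,0.2,-4.2,0],[14,0,0.2,-4.2,0],[14,0,0.2,-4.2,0]]]';  python3 to.py .43 -.19 .2 179.2
python3 - <<'E'
from h import *
look(["scraper_c","crumb1_c","crumb3_c","crumb4_c"])
f=robot.grab_frame("scene")
cv2.imwrite("pics/s8.png",cv2.resize(f["pixels"][150:300,180:380],None,fx=4,fy=4,interpolation=cv2.INTER_CUBIC))
E
```

```text
clock: 19.7
eef_pos: [0.6057, -0.169, 0.2022]
tcp_rot: [180.0, -0.1, -179.3]
contact_force: [0.7, 0.2, -2.5]
opening: 0.26
grip_force: 44.9
t 19.7 pos [ 0.6057 -0.169   0.2022] rot [ 1.800e+02 -1.000e-01 -1.793e+02] F [ 0.7  0.2 -2.5] tq [ 0.02 -0.03 -0.  ] open 22.9 g 44.9
units [ 7.04 -0.76  0.1 ] turn [np.float64(0.29)]
scene scraper_c [([0.593, -0.168, 0.186], 0.57)]
scene crumb1_c []
scene crumb3_c []
scene crumb4_c []
top scraper_c [([0.255, -0.362, 0.001], 0.63)]
top crumb1_c []
top crumb3_c [([0.393, 0.49, 0.002], 0.26)]
top crumb4_c []
```

View pics/s8.png

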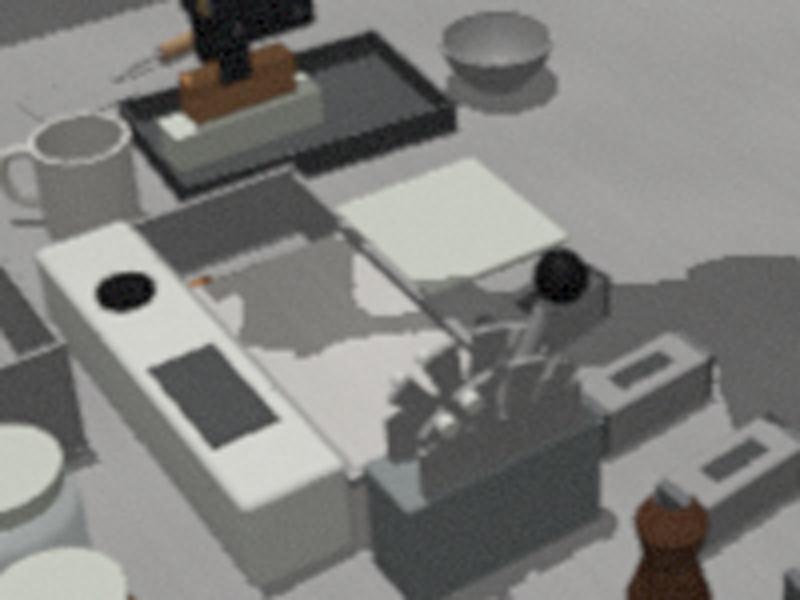

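The deck is clear apart from a brown sliver at (200,282), by the deck's open end. I'll set the scraper back and check the trough from above.

```bash
python3 -m inch '[[[14,0.5,0,0,0],[14,1.3,0,0,0],[14,2.3,0,0,0],[14,3.3,-0.3,0,0.1],[14,4.3,-0.6,0,0.2],[14,5.3,-0.8,0,0.3],[14,6.2,-0.8,0,0.3],[14,6.8,-0.8,0,0.3],[14,7,-0.8,0,0.3],[14,7,-0.8,0,0.3]]]';  python3 -m inch '[[[14,0,0,0.5,0],[14,0,0,1.2,0],[14,0,0,2,0],[14,0,0,2.8,0],[14,0,0,3.6,0],[14,0,0,4.4,0],[14,0,0,5,0],[14,0,0,5.4,0],[14,0,0,5.7,0],[14,0,0,5.8,0]]]';python3 to.py .43 -.19 .055 179.2
```

```text
clock: 21.25
eef_pos: [0.4313, -0.1914, 0.2036]
tcp_rot: [-180.0, 0.0, 179.1]
contact_force: [0.6, 0.5, -3.0]
opening: 0.255
grip_force: 44.9
clock: 22.25
eef_pos: [0.4316, -0.1913, 0.0577]
tcp_rot: [180.0, -0.0, 179.2]
contact_force: [-0.2, 0.3, -1.8]
opening: 0.256
grip_force: 44.9
t 22.2 pos [ 0.4316 -0.1913  0.0577] rot [180.   -0.  179.2] F [-0.2  0.3 -1.8] tq [-0.    0.03 -0.03] open 22.5 g 44.9
units [0.07 0.05 0.11] turn [np.float64(-0.01)]
```

Run:
```python
from h import *
f=robot.grab_frame("top"); a=f["pixels"]
hsv=cv2.cvtColor(a,cv2.COLOR_BGR2HSV)
m=((hsv[...,0]<20)&(hsv[...,1]>100)).astype(np.uint8)
n,l,st,ce=cv2.connectedComponentsWithStats(m)
for i in range(1,n):
    if st[i,4]>4 and ce[i][0]<450: print(st[i],ce[i].round(1),ground(f,[ce[i]],.057).round(4),ground(f,[ce[i]],.013).round(4))
f=robot.grab_frame("scene"); print(ground(f,[[230,220.5]],.057),ground(f,[[230,220.5]],.015))
```

```text
[264  67  26  16 108] [278.1  77.7] [[0.8711 0.1658]] [[0.8889 0.1691]]
[386 152   4  15  48] [387.3 159.3] [[ 0.6079 -0.1783]] [[ 0.6175 -0.1856]]
[391 152   6   6  32] [393.5 154.6] [[ 0.6228 -0.1979]] [[ 0.6329 -0.2059]]
[157 219  27  20 363] [171.1 229. ] [[0.3887 0.4852]] [[0.3915 0.4984]]
[[ 0.64955347 -0.15193098]] [[ 0.62908394 -0.20662921]]
```

All three crumbs are in the trough (y −0.186 and −0.206). Lowering the scraper and releasing it.

```bash
python3 -m inch '[[[14,0,0,0.12,0],[14,0,0,0.12,0],[24,0,0,0.12,0],[40,0,0,0.12,0],[60,0,0,0.12,0],[60,0,0,0.12,0],[60,0,0,0.12,0],[60,0,0,0.12,0],[60,0,0,0.12,0],[60,0,0,0.12,0]]]'; python3 -m inch '[[[60,0,0,0,0],[60,0,0,-0.5,0],[60,0,0,-1.3,0],[60,0,0,-2.3,0],[60,0,0,-3.5,0],[60,0,0,-4.7,0],[60,0,0,-5.9,0],[60,0,0,-6.4,0],[60,0,1.5,-6.4,0],[60,0,3,-6.4,0]]]'
python3 - <<'E'
from h import *
look(["scraper_c","cart1_c","cart2_c","cart3_c","cart4_c"])
for i in "1234": rect(f"cart{i}_c",.042)
E
python3 to.py .437 -.012 .2 191.2
```

```text
clock: 23.35
eef_pos: [0.4314, -0.1913, 0.0552]
tcp_rot: [180.0, -0.0, 179.2]
contact_force: [0.5, 0.2, 0.5]
opening: 0.682
grip_force: 0.0
clock: 24.35
eef_pos: [0.4324, -0.1159, 0.2154]
tcp_rot: [-180.0, 0.0, 179.0]
contact_force: [0.3, 0.5, -0.4]
opening: 0.681
grip_force: 0.0
scene scraper_c [([0.419, -0.19, 0.044], 0.71), ([0.436, 0.216, 0.021], 0.22)]
scene cart1_c [([0.431, 0.104, 0.022], 0.66)]
scene cart2_c [([0.434, -0.012, 0.018], 0.61)]
scene cart3_c [([0.385, 0.497, -0.002], 0.6), ([0.423, 0.335, 0.023], 0.56)]
scene cart4_c [([0.435, 0.216, 0.021], 0.96)]
top scraper_c [([0.417, -0.193, 0.041], 0.51)]
top cart1_c [([0.435, 0.097, 0.019], 0.93), ([0.417, -0.18, 0.007], 0.74), ([0.635, -0.209, 0.011], 0.6)]
top cart2_c [([0.436, -0.012, 0.025], 0.9), ([0.533, 0.144, 0.193], 0.52)]
top cart3_c [([0.423, 0.331, 0.019], 0.75), ([0.604, -0.188, 0.02], 0.27)]
top cart4_c [([0.434, 0.214, 0.021], 0.65)]
cart1_c 0.79 c 432 101 size 112 42 yaw 5.4
cart2_c 0.8 c 438 -12 size 113 42 yaw 12.2
cart3_c 0.56 c 424 333 size 111 49 yaw -6.7
cart4_c 0.73 c 437 212 size 112 47 yaw 3.7
cart4_c 0.27 c 637 -77 size 360 243 yaw -88.3
t 25.4 pos [ 0.4325 -0.1163  0.2152] rot [-180.     0.   179.2] F [-0.3  0.1 -0.5] tq [ 0.02 -0.    0.01] open 59.9 g 0.0
units [-0.12  4.18  0.61] turn [np.float64(-2.41)]
```

```bash
python3 to.py .4145 -.0165 .12 191.7; python3 -m inch '[[[72,0.1,0.5,0,-0.4],[72,0.2,1,0,-0.8],[72,0.3,1.5,0.4,-1.2],[72,0.4,2.1,1,-1.6],[72,0.5,2.7,1.6,-2],[72,0.6,3.3,2.2,-2.4],[72,0.7,3.8,2.8,-2.5],[72,0.7,4,3.3,-2.5],[72,0.7,4,3.8,-2.5],[72,0.7,4,3.8,-2.5]]]'; python3 to.py .4145 -.0165 .016 191.7
```

```text
t 25.4 pos [ 0.4325 -0.1163  0.2152] rot [-180.     0.   179.2] F [-0.3  0.1 -0.5] tq [ 0.02 -0.    0.01] open 59.9 g 0.0
units [0.78 3.98 3.81] turn [np.float64(-2.51)]
clock: 26.35
eef_pos: [0.4154, -0.0148, 0.1193]
tcp_rot: [179.9, -0.1, -168.2]
contact_force: [-0.5, 0.7, 0.0]
opening: 0.818
grip_force: 0.0
t 26.4 pos [ 0.4154 -0.0148  0.1193] rot [ 1.799e+02 -1.000e-01 -1.682e+02] F [-0.5  0.7  0. ] tq [ 0.03  0.01 -0.03] open 72.1 g 0.0
units [ 0.04 -0.06  4.13] turn [np.float64(0.02)]
```

```bash
python3 -m inch '[[[72,0,0,0.8,0],[72,0,0,1.8,0],[72,0,0,2.8,0],[72,0,0,3.5,0],[72,0,0,3.9,0],[36,0,0,4,0],[36,0,0,4,0],[36,0,0,4,0],[36,0,0,4,0],[36,0,0,4,0]]]' 6;  python3 -m inch '[[[36,0,0,0,0],[36,0,0,-0.2,0],[36,0,0,-0.4,0],[36,0,0,-0.6,0],[36,0,0,-0.8,0],[36,0,0,-1,0],[36,0,0,-1.2,0],[36,0,0,-1.4,0],[36,0,0,-1.4,0],[36,0,0,-1.4,0]]]' 6; python3 to.py
python3 - <<'E'
from h import *
f=robot.grab_frame("scene"); p=proj(f,robot.observe()["eef_pos"])[0].astype(int)
cv2.imwrite("pics/s9.png",cv2.resize(f["pixels"][p[1]-50:p[1]+40,p[0]-60:p[0]+60],None,fx=6,fy=6,interpolation=cv2.INTER_CUBIC))
E
```

```text
clock: 27.35
eef_pos: [0.4168, -0.0162, 0.0208]
tcp_rot: [-180.0, 0.1, -168.3]
contact_force: [-0.8, -0.2, 5.2]
opening: 0.475
grip_force: 6.0
clock: 28.35
eef_pos: [0.4163, -0.0161, 0.0554]
tcp_rot: [-180.0, -0.0, -168.3]
contact_force: [-2.5, -1.7, 1.1]
opening: 0.475
grip_force: 6.0
t 28.4 pos [ 0.4163 -0.0161  0.0554] rot [-180.    -0.  -168.3] F [-2.5 -1.7  1.1] tq [-0.2   0.38 -0.05] open 41.9 g 6.0
```

View pics/s9.png

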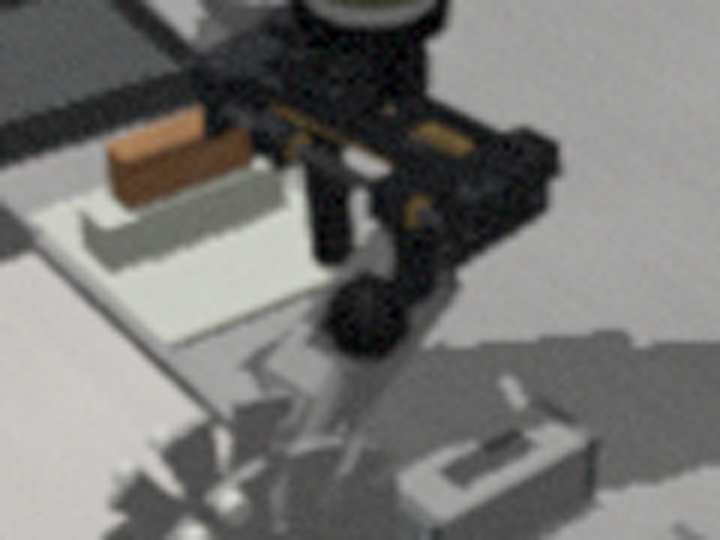

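Run:
```python
from h import *
look(["cart2_c"])
f=robot.grab_frame("top")
cv2.imwrite("pics/o9.png",ortho(f,.34,.52,-.1,.1,.04,3))
for i in range(3):
    s=robot.observe(); print(s["contact_force"].round(1),s["wrist_torque"].round(2)); robot.grab_frame("top")
```

```text
scene cart2_c [([0.422, -0.012, 0.042], 0.82)]
top cart2_c []
[-4.9 -0.8  3.6] [-0.25  0.67 -0.06]
[-4.  -1.8  3.6] [-0.29  0.77 -0.04]
[-4.8 -1.2  3.8] [-0.27  0.72 -0.05]
```

View pics/o9.png

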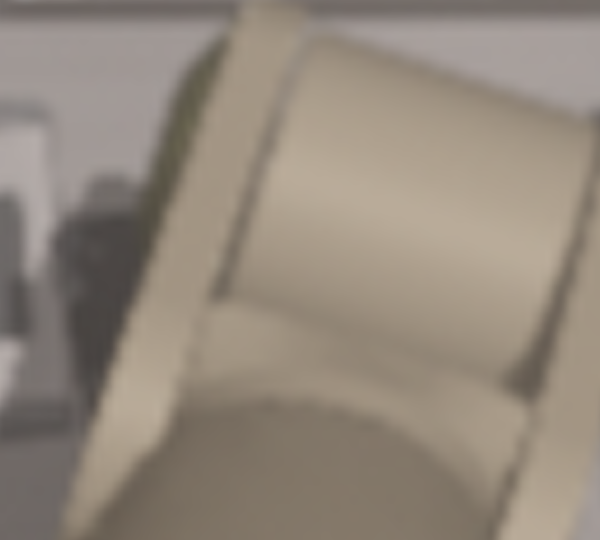

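The view from above shows only the arm. The network puts cart2's centre at z = 0.042, so it is tilted. I'll lower it and read the forces.

```bash
cat > m.py <<'E'
import numpy as np
from rig import robot
a=[]
for i in range(8):
    s=robot.observe(); a.append(np.r_[s["contact_force"],s["wrist_torque"]]); robot.grab_frame("top")
a=np.array(a); y=np.radians(s["tcp_rot"][2]); m=a.mean(0)
# torque about tool y axis
ty=np.array([np.sin(y),-np.cos(y)])
print("F",m[:3].round(2),"T",m[3:].round(3),"Ty",round(float(m[3:5]@ty),4),"+-",(a[:,3:5]@ty).std().round(3)/2.8,"pos",s["eef_pos"].round(4),"open",round(s["opening"]*88.1,1),"g",round(s["grip_force"],1),"t",round(s["clock"],1))
E
python3 -m inch '[[[36,0,0,0.2,0],[36,0,0,0.4,0],[36,0,0,0.6,0],[36,0,0,0.8,0],[36,0,0,1,0],[36,0,0,1.2,0],[36,0,0,1.3,0],[36,0,0,1.3,0],[36,0,0,1.3,0],[36,0,0,1.3,0]]]' 6; python3 m.py
python3 - <<'E'
from h import *
look(["cart2_c"],("scene",))
E
```

```text
clock: 29.8
eef_pos: [0.4168, -0.0161, 0.0227]
tcp_rot: [-180.0, 0.0, -168.3]
contact_force: [0.8, 0.7, -3.5]
opening: 0.476
grip_force: 6.0
F [ 0.6   0.22 -3.88] T [ 0.089 -0.093 -0.006] Ty -0.1095 +- 0.005714285714285715 pos [ 0.4165 -0.0161  0.0227] open 41.8 g 6.0 t 30.1
scene cart2_c [([0.425, -0.012, 0.02], 0.59)]
```

```bash
python3 -m inch '[[[36,0,0,0.1,0],[36,0,0,0.1,0],[36,0,0,0.1,0],[36,0,0,0.1,0],[36,0,0,-0.2,0],[36,0,0,-0.5,0],[36,0,0,-0.8,0],[36,0,0,-0.8,0],[36,0,0,-0.8,0],[36,0,0,-0.8,0]]]' 60; python3 m.py
python3 - <<'E'
from h import *
look(["cart2_c"],("scene",))
E
```

```text
clock: 31.3
eef_pos: [0.4162, -0.016, 0.0424]
tcp_rot: [180.0, -0.0, -168.3]
contact_force: [-0.0, 0.0, -5.0]
opening: 0.453
grip_force: 60.0
F [-0.04 -0.06 -5.6 ] T [0.036 0.125 0.002] Ty 0.1151 +- 0.009642857142857144 pos [ 0.4164 -0.0161  0.0426] open 40.3 g 60.0 t 31.6
scene cart2_c [([0.43, -0.014, 0.039], 0.71)]
```

```bash
python3 -m inch '[[[36,0,0,0.3,0],[36,0,0,0.6,0],[36,0,0,0.8,0],[36,0,0,0.85,0],[56,0,0,0.85,0],[56,0,0,0.85,0],[56,0,0,0.85,0],[56,-0.5,0,0.85,0],[56,-1,0,0.85,0],[56,-1.4,0,0.85,0]]]' 60; python3 -m inch '[[[36,0,0,0,0],[36,0,0,0,0],[36,0,0,0,0],[36,0,0,0,0],[36,0,0,-0.2,0],[36,0,0,-0.5,0],[36,0,0,-0.8,0],[36,0,0,-0.8,0],[36,0,0,-0.8,0],[36,0,0,-0.8,0]]]' 60; python3 m.py
python3 - <<'E'
from h import *
look(["cart2_c"],("scene",))
E
```

```text
clock: 32.8
eef_pos: [0.4515, -0.009, 0.0213]
tcp_rot: [-180.0, 0.0, -168.3]
contact_force: [-0.6, 0.4, 0.1]
opening: 0.638
grip_force: 0.0
clock: 33.8
eef_pos: [0.4505, -0.009, 0.0413]
tcp_rot: [180.0, -0.0, -168.3]
contact_force: [-0.4, 0.1, -5.6]
opening: 0.462
grip_force: 60.0
F [-0.03 -0.08 -5.42] T [ 0.036 -0.07  -0.024] Ty -0.0759 +- 0.01142857142857143 pos [ 0.4507 -0.009   0.0413] open 40.8 g 60.0 t 34.1
scene cart2_c [([0.617, 0.409, 0.001], 0.7), ([0.429, -0.015, 0.039], 0.62)]
```

```bash
python3 -m inch '[[[36,0,0,0.3,0],[36,0,0,0.6,0],[36,0,0,0.8,0],[36,0,0,0.82,0],[36,0,0,0.82,0],[36,0,0,0.82,0],[36,0,0,0.82,0],[36,0,0,0.82,0],[36,0,0,0.82,0],[36,0,0,0.82,0]]]' 60; python3 -m inch '[[[36,0,0,0,0],[36,0,0,-0.1,0],[36,0,0,-0.3,0],[36,0,0,-0.5,0],[36,0,0,-0.7,0],[36,0,0,-0.9,0],[36,0,0,-1.1,0],[36,0,0,-1.2,0],[36,0,0,-1.2,0],[36,0,0,-1.2,0]]]' 6; python3 m.py
python3 - <<'E'
from h import *
look(["cart2_c"],("scene",))
E
python3 -m inch '[[[36,0,0,0.2,0],[36,0,0,0.4,0],[36,0,0,0.6,0],[36,0,0,0.8,0],[36,0,0,1,0],[36,0,0,1.2,0],[36,0,0,1.2,0],[36,0,0,1.2,0],[36,0,0,1.2,0],[36,0,0,1.2,0]]]' 6
python3 -m inch '[[[36,0,0,0,0],[36,0,0,0,0],[36,0,0,0,0],[36,0,0,0,0],[36,0,0,-0.2,0],[36,0,0,-0.5,0],[36,0,0,-0.8,0],[36,0,0,-0.8,0],[36,0,0,-0.8,0],[36,0,0,-0.8,0]]]' 60; python3 m.py
```

```text
clock: 35.3
eef_pos: [0.4505, -0.009, 0.0212]
tcp_rot: [180.0, -0.0, -168.3]
contact_force: [-3.5, 1.2, 7.4]
opening: 0.462
grip_force: 60.0
clock: 36.3
eef_pos: [0.4509, -0.0091, 0.0511]
tcp_rot: [-180.0, 0.0, -168.3]
contact_force: [1.6, -0.3, -1.4]
opening: 0.477
grip_force: 6.0
F [ 1.26  0.13 -1.69] T [ 0.072 -0.223 -0.01 ] Ty -0.2334 +- 0.0175 pos [ 0.451  -0.0091  0.051 ] open 41.8 g 6.0 t 36.6
scene cart2_c [([0.44, -0.01, 0.04], 0.86)]
clock: 37.8
eef_pos: [0.4501, -0.0089, 0.0207]
tcp_rot: [180.0, -0.1, -168.3]
contact_force: [0.3, 0.1, -4.4]
opening: 0.476
grip_force: 6.0
clock: 38.8
eef_pos: [0.4506, -0.009, 0.0408]
tcp_rot: [180.0, -0.0, -168.3]
contact_force: [-1.1, 0.4, -5.4]
opening: 0.467
grip_force: 60.0
F [-0.37  0.09 -5.51] T [ 0.07  -0.119  0.012] Ty -0.1308 +- 0.008571428571428572 pos [ 0.4507 -0.009   0.0408] open 40.8 g 60.0 t 39.1
```

Run:
```python
from h import *
for i in range(3): look(["cart2_c"])
```

```text
scene cart2_c [([0.432, -0.013, 0.041], 0.73), ([0.418, -0.195, 0.042], 0.4)]
top cart2_c [([0.593, -0.036, 0.054], 0.61), ([0.637, -0.205, 0.008], 0.16)]
scene cart2_c [([0.432, -0.009, 0.04], 0.74)]
top cart2_c [([0.424, 0.333, 0.021], 0.56), ([0.622, 0.404, -0.0], 0.32)]
scene cart2_c [([0.431, -0.016, 0.039], 0.84)]
top cart2_c []
```

cart2's centre of mass shifted by about 12 mm relative to its body after the tilt (14.7 mm expected), so it is loose and goes in the tray.

```bash
python3 to.py .421 -.397 .15 180;  python3 -m inch '[[[36,0,0,-0.6,0],[36,0,0,-1.4,0],[36,0,0,-2.3,0],[36,0,0,-3.2,0],[36,0,0,-4,0.2],[36,0.2,-0.5,-4.4,0.6],[36,0.5,-1.3,-4.4,1],[36,0.9,-2.3,-4.4,1.4],[36,1.4,-3.5,-4.4,1.8],[36,1.8,-4.7,-4.4,2.3]]]' 60; python3 to.py .421 -.397 .15 180
```

```text
t 39.8 pos [ 0.4507 -0.009   0.041 ] rot [-180.     0.  -168.3] F [-0.4 -0.6 -4.9] tq [ 0.1  -0.17  0.06] open 41.3 g 60.0
units [  4.3  -14.96  -4.36] turn [np.float64(2.33)]
clock: 40.8
eef_pos: [0.4297, -0.134, 0.1509]
tcp_rot: [180.0, -0.0, -179.9]
contact_force: [0.5, 0.6, -4.5]
opening: 0.464
grip_force: 60.0
t 40.8 pos [ 0.4297 -0.134   0.1509] rot [ 180.    -0.  -179.9] F [ 0.5  0.6 -4.5] tq [-0.01 -0.21 -0.04] open 40.9 g 60.0
units [  0.37 -10.52   0.03] turn [np.float64(0.02)]
```

```bash
python3 -m inch '[[[36,0,-1.2,0,0],[36,0.1,-2.5,0,0],[36,0.2,-3.8,0,0],[36,0.3,-5.1,0,0],[36,0.4,-6.4,0,0],[36,0.4,-7.7,0,0],[36,0.4,-9,0,0],[36,0.4,-10,0.2,0],[36,0.4,-10.5,0.8,0],[36,0.4,-10.5,1.6,0]]]' 60; python3 to.py .421 -.397 .026 180; python3 -m inch '[[[36,0,0,0.6,0],[36,0,0,1.2,0],[36,0,0,1.8,0],[36,0,0,2.4,0],[36,0,0,2.9,0],[36,0,0,3.2,0],[36,0,0,3.3,0],[36,0,0,3.35,0],[36,0,0,3.35,0],[36,0,0,3.35,0]]]' 60; python3 to.py .421 -.397 .026 180
```

```text
clock: 41.8
eef_pos: [0.4209, -0.3969, 0.1098]
tcp_rot: [-180.0, 0.0, -179.9]
contact_force: [-0.2, 0.4, -5.0]
opening: 0.464
grip_force: 60.0
t 41.8 pos [ 0.4209 -0.3969  0.1098] rot [-180.     0.  -179.9] F [-0.2  0.4 -5. ] tq [ 0.08 -0.13 -0.04] open 40.9 g 60.0
units [-0.    0.    3.35] turn [np.float64(0.01)]
clock: 42.8
eef_pos: [0.4213, -0.3959, 0.0277]
tcp_rot: [-180.0, 0.0, -179.8]
contact_force: [-1.2, -0.4, -6.3]
opening: 0.461
grip_force: 60.0
t 42.8 pos [ 0.4213 -0.3959  0.0277] rot [-180.     0.  -179.8] F [-1.2 -0.4 -6.3] tq [-0.   -0.09 -0.03] open 40.6 g 60.0
units [ 0.01 -0.04  0.07] turn [np.float64(0.03)]
```

```bash
python3 -m inch '[[[36,0,0,0.06,0],[58,0,0,0.06,0],[58,0,0,0.06,0],[58,0,0,0.06,0],[58,0,0,-0.5,0],[58,0,0,-1.5,0],[58,0,0,-2.7,0],[58,0,0,-4,0],[58,0,0,-4.8,0],[58,0,0.8,-4.8,0]]]' 60; python3 to.py .411 .099 .15 185.5
```

```text
clock: 43.8
eef_pos: [0.4218, -0.3781, 0.1504]
tcp_rot: [-179.6, 0.2, -179.9]
contact_force: [0.3, -0.5, -1.1]
opening: 0.657
grip_force: 0.0
t 43.8 pos [ 0.4218 -0.3781  0.1504] rot [-179.6    0.2 -179.9] F [ 0.3 -0.5 -1.1] tq [ 0.06  0.01 -0.  ] open 57.9 g 0.0
units [ 0.41 19.09 -0.1 ] turn [np.float64(-1.09)]
```

```bash
python3 -m inch '[[[64,0,1.9,0,0],[64,0,3.8,0,0],[64,0,5.7,0,-0.2],[64,0.1,7.6,0,-0.4],[64,0.2,9.5,0,-0.6],[64,0.3,11.4,0,-0.8],[64,0.4,13.3,0,-1],[64,0.4,15.2,0,-1.1],[64,0.4,17.1,0,-1.1],[64,0.4,19,0,-1.1]]]' 60
python3 - <<'E'
from h import *
look(["cart1_c","cart4_c","cart2_c"])
rect("cart4_c",.042); rect("cart3_c",.042); rect("cart2_c",.046)
E
python3 to.py .411 .099 .021 185.5
```

```text
clock: 44.8
eef_pos: [0.4096, 0.1011, 0.1478]
tcp_rot: [-180.0, 0.1, -174.4]
contact_force: [-0.1, -0.8, 0.0]
opening: 0.727
grip_force: 0.0
scene cart1_c [([0.43, 0.104, 0.024], 0.82)]
scene cart4_c [([0.436, 0.217, 0.02], 0.88), ([0.448, -0.396, -0.003], 0.27)]
scene cart2_c [([0.403, -0.395, 0.022], 0.69), ([0.414, -0.179, 0.007], 0.55)]
top cart1_c [([0.432, 0.1, 0.019], 0.43)]
top cart4_c [([0.434, 0.215, 0.021], 0.67)]
top cart2_c [([0.409, -0.397, 0.026], 0.95)]
cart4_c 0.69 c 438 221 size 115 37 yaw 0.9
cart3_c 0.62 c 424 334 size 110 48 yaw -9.0
cart2_c 0.71 c 405 -390 size 110 50 yaw -2.0
t 45.5 pos [0.4098 0.0988 0.1472] rot [-180.    -0.  -174.4] F [0.5 0.3 0.1] tq [ 0.01  0.01 -0.02] open 64.1 g 0.0
units [-0.05  0.    5.05] turn [np.float64(0.02)]
```

```bash
python3 -m inch '[[[64,0,0,0.5,0],[64,0,0.1,1.5,0],[64,0,0.1,2.8,0],[64,0,0.1,4,0],[64,0,0.1,4.7,0],[64,0,0.1,5,0],[36,0,0.1,5.05,0],[36,0,0.1,5.05,0],[36,0,0.1,5.05,0],[36,0,0.1,5.05,0]]]' 6; python3 -m inch '[[[36,0,0,0,0],[36,0,0,-0.2,0],[36,0,0,-0.4,0],[36,0,0,-0.6,0],[36,0,0,-0.8,0],[36,0,0,-1,0],[36,0,0,-1.2,0],[36,0,0,-1.3,0],[36,0,0,-1.3,0],[36,0,0,-1.3,0]]]' 6; python3 to.py
python3 - <<'E'
from h import *
look(["cart1_c"],("scene",))
E
python3 -m inch '[[[36,0,0,0.2,0],[36,0,0,0.4,0],[36,0,0,0.6,0],[36,0,0,0.8,0],[36,0,0,1,0],[36,0,0,1.2,0],[36,0,0,1.3,0],[36,0,0,1.3,0],[36,0,0,1.3,0],[36,0,0,1.3,0]]]' 6; python3 to.py
python3 - <<'E'
from h import *
look(["cart1_c"],("scene",))
E
```

```text
clock: 46.5
eef_pos: [0.41, 0.1016, 0.0217]
tcp_rot: [-180.0, 0.1, -174.3]
contact_force: [-0.5, -2.3, 2.6]
opening: 0.475
grip_force: 6.0
clock: 47.5
eef_pos: [0.4092, 0.1017, 0.0534]
tcp_rot: [180.0, -0.0, -174.3]
contact_force: [-1.5, -0.4, -1.9]
opening: 0.475
grip_force: 6.0
t 47.5 pos [0.4092 0.1017 0.0534] rot [ 180.    -0.  -174.3] F [-1.5 -0.4 -1.9] tq [ 0.04  0.17 -0.  ] open 41.8 g 6.0
scene cart1_c [([0.42, 0.105, 0.044], 0.8), ([0.529, 0.146, 0.197], 0.57)]
clock: 48.6
eef_pos: [0.4097, 0.1017, 0.0209]
tcp_rot: [-180.0, 0.0, -174.3]
contact_force: [0.1, 0.2, -2.8]
opening: 0.476
grip_force: 6.0
t 48.6 pos [0.4097 0.1017 0.0209] rot [-180.     0.  -174.3] F [ 0.1  0.2 -2.8] tq [ 0.   -0.02  0.  ] open 42.0 g 6.0
scene cart1_c [([0.43, 0.104, 0.024], 0.75)]
```

```bash
sed -i 's/range(8)/range(5)/; s/grab_frame("top")/grab_frame("scene")/' m.py; python3 -m inch '[[[58,0,0,0,0],[58,0,0,0,0],[58,0,0,0,0],[58,-0.4,0,0,0],[58,-0.8,0,0,0],[58,-1.2,0,0,0],[58,-1.6,0,0,0],[58,-1.7,0,0,0],[36,-1.7,0,0,0],[36,-1.7,0,0,0]]]' 60; python3 -m inch '[[[36,0,0,0,0],[36,0,0,0,0],[36,0,0,0,0],[36,0,0,-0.2,0],[36,0,0,-0.5,0],[36,0,0,-0.8,0],[36,0,0,-0.8,0],[36,0,0,-0.8,0],[36,0,0,-0.8,0],[36,0,0,-0.8,0]]]' 60; python3 m.py
python3 - <<'E'
from h import *
look(["cart1_c"],("scene",))
E
python3 -m inch '[[[36,0,0,0.3,0],[36,0,0,0.6,0],[36,0,0,0.8,0],[36,0,0,0.8,0],[36,0,0,0.8,0],[36,0,0,0.8,0],[36,0,0,0.8,0],[36,0,0,0.8,0],[36,0,0,0.8,0],[36,0,0,0.8,0]]]' 60; python3 -m inch '[[[36,0,0,0,0],[36,0,0,-0.1,0],[36,0,0,-0.3,0],[36,0,0,-0.5,0],[36,0,0,-0.7,0],[36,0,0,-0.9,0],[36,0,0,-1.1,0],[36,0,0,-1.3,0],[36,0,0,-1.3,0],[36,0,0,-1.3,0]]]' 6
python3 - <<'E'
from h import *
look(["cart1_c"],("scene",))
E
python3 -m inch '[[[36,0,0,0.2,0],[36,0,0,0.4,0],[36,0,0,0.6,0],[36,0,0,0.8,0],[36,0,0,1,0],[36,0,0,1.2,0],[36,0,0,1.3,0],[36,0,0,1.3,0],[36,0,0,1.3,0],[36,0,0,1.3,0]]]' 6
python3 -m inch '[[[36,0,0,0,0],[36,0,0,0,0],[36,0,0,0,0],[36,0,0,0,0],[36,0,0,-0.2,0],[36,0,0,-0.5,0],[36,0,0,-0.8,0],[36,0,0,-0.8,0],[36,0,0,-0.8,0],[36,0,0,-0.8,0]]]' 60; python3 m.py
python3 - <<'E'
from h import *
look(["cart1_c"],("scene",))
E
```

```text
clock: 49.7
eef_pos: [0.4514, 0.106, 0.0209]
tcp_rot: [180.0, -0.0, -174.3]
contact_force: [-0.1, 0.8, 0.4]
opening: 0.502
grip_force: 0.0
clock: 50.7
eef_pos: [0.4516, 0.1059, 0.0407]
tcp_rot: [180.0, -0.0, -174.3]
contact_force: [-0.4, -0.3, -3.5]
opening: 0.462
grip_force: 60.0
F [-0.15 -0.02 -3.58] T [ 0.037 -0.108 -0.03 ] Ty -0.1112 +- 0.010714285714285714 pos [0.4517 0.1059 0.0408] open 40.7 g 60.0 t 50.9
scene cart1_c [([0.657, -0.362, -0.002], 0.7), ([0.428, 0.103, 0.045], 0.57)]
clock: 52.05
eef_pos: [0.4516, 0.1059, 0.0208]
tcp_rot: [180.0, -0.0, -174.3]
contact_force: [-3.1, -0.6, 0.9]
opening: 0.463
grip_force: 60.0
clock: 53.05
eef_pos: [0.4527, 0.1059, 0.0539]
tcp_rot: [-180.0, 0.1, -174.4]
contact_force: [2.3, -0.3, 0.6]
opening: 0.472
grip_force: 6.0
scene cart1_c [([0.442, 0.107, 0.045], 0.82)]
clock: 54.15
eef_pos: [0.4515, 0.1059, 0.0208]
tcp_rot: [180.0, -0.0, -174.3]
contact_force: [-0.0, 0.6, -2.6]
opening: 0.476
grip_force: 6.0
clock: 55.15
eef_pos: [0.4517, 0.1059, 0.0409]
tcp_rot: [180.0, -0.0, -174.3]
contact_force: [0.2, 0.2, -3.2]
opening: 0.459
grip_force: 60.0
F [ 0.12  0.08 -3.5 ] T [ 0.057 -0.072  0.005] Ty -0.077 +- 0.012142857142857144 pos [0.4517 0.1059 0.0408] open 40.6 g 60.0 t 55.4
scene cart1_c [([0.429, 0.107, 0.043], 0.59), ([0.53, 0.27, 0.001], 0.56), ([0.436, 0.216, 0.027], 0.17)]
```

cart1 shows no backward shift in its centre of mass (the torque change is +0.034 Nm; a loose block would give −0.082), so it is sound and goes on the deck.

```bash
python3 to.py .615 .016 .15 180.4;  python3 -m inch '[[[36,0,-0.2,-0.8,0],[36,0,-0.8,-1.8,0.1],[36,0,-1.6,-3,0.3],[36,-0.3,-2.5,-4,0.5],[36,-1.2,-3.3,-4.4,0.8],[36,-2.3,-3.8,-4.4,1],[36,-3.5,-4.1,-4.4,1],[36,-4.7,-4.2,-4.4,1.1],[36,-5.8,-4.2,-4.4,1.1],[36,-6.1,-4.2,-4.4,1.1]]]' 60; python3 to.py .615 .018 .072 180.4
python3 - <<'E'
from h import *
look(["cart1_c"])
E
```

```text
t 55.5 pos [0.4517 0.1059 0.0408] rot [ 180.    -0.  -174.3] F [-0.2  0.1 -4.4] tq [ 0.02 -0.1   0.  ] open 40.9 g 60.0
units [-6.14 -4.22 -4.37] turn [np.float64(1.05)]
clock: 56.5
eef_pos: [0.6156, 0.0165, 0.15]
tcp_rot: [180.0, -0.0, -179.8]
contact_force: [-0.4, -0.0, -3.8]
opening: 0.46
grip_force: 60.0
t 56.5 pos [0.6156 0.0165 0.15  ] rot [ 180.    -0.  -179.8] F [-0.4 -0.  -3.8] tq [ 0.01 -0.07  0.05] open 40.5 g 60.0
units [0.02 0.06 3.12] turn [np.float64(-0.05)]
scene cart1_c [([0.593, 0.021, 0.153], 0.8)]
top cart1_c []
```

```bash
python3 -m inch '[[[36,0,0,0.5,0],[36,0,0,1,0],[36,0,0,1.6,0],[36,0,0,2.2,0],[36,0,0,2.6,0],[36,0,0,2.9,0],[36,0,0,3,0],[36,0,0,3.1,0],[36,0,0,3.1,0],[36,0,0,3.1,0]]]' 60; python3 to.py .615 .018 .0712 180.4;  python3 -m inch '[[[36,0,0,0.03,0],[50,0,0,0.03,0],[50,0,0,0.03,0],[50,0,0,0.03,0],[50,0,0,-0.3,0],[50,0,0,-1,0],[50,0,0,-2,0],[50,0,0,-3,0],[50,0,0,-3.5,0],[50,0,0,-3.5,0]]]' 60; python3 to.py .41 .214 .16 184.5
python3 - <<'E'
from h import *
look(["cart1_c"],("scene",))
rect("cart4_c",.042)
E
```

```text
clock: 57.7
eef_pos: [0.6141, 0.0164, 0.0739]
tcp_rot: [-180.0, 0.0, -179.8]
contact_force: [-0.2, 0.3, -3.5]
opening: 0.46
grip_force: 60.0
t 57.7 pos [0.6141 0.0164 0.0739] rot [-180.     0.  -179.8] F [-0.2  0.3 -3.5] tq [ 0.02 -0.12  0.01] open 40.6 g 60.0
units [-0.04  0.06  0.11] turn [np.float64(-0.05)]
clock: 58.7
eef_pos: [0.6146, 0.0164, 0.1629]
tcp_rot: [-180.0, 0.2, -179.8]
contact_force: [0.5, 1.0, 0.3]
opening: 0.564
grip_force: 0.0
t 58.7 pos [0.6146 0.0164 0.1629] rot [-180.     0.2 -179.8] F [0.5 1.  0.3] tq [ 0.05 -0.01 -0.02] open 49.7 g 0.0
units [8.16 7.93 0.08] turn [np.float64(-0.87)]
scene cart1_c [([0.591, 0.017, 0.073], 0.77), ([0.661, -0.359, -0.004], 0.39)]
cart4_c 0.91 c 448 212 size 94 47 yaw 3.5
cart4_c 0.4 c 535 269 size 61 51 yaw 27.3
```

```bash
python3 -m inch '[[[64,1,0,0,0],[64,2.5,0,0,0],[64,4.2,0.3,0,0],[64,5.8,1.2,0,-0.2],[64,7.2,2.6,0,-0.4],[64,8,4.2,0,-0.6],[64,8,5.6,0,-0.8],[64,8,6.9,0,-1],[64,8.1,7.9,0,-1],[64,8.1,7.9,0,-1]]]' 60
python3 - <<'E'
from h import *
look(["cart4_c"],("scene",)); rect("cart4_c",.042)
E
python3 to.py .413 .213 .021 185
```

```text
clock: 59.9
eef_pos: [0.41, 0.2154, 0.1601]
tcp_rot: [180.0, -0.1, -174.7]
contact_force: [0.3, 0.4, 0.2]
opening: 0.723
grip_force: 0.0
scene cart4_c [([0.436, 0.214, 0.021], 0.94), ([0.253, -0.358, -0.002], 0.43)]
cart4_c 0.73 c 572 157 size 64 38 yaw 0.8
cart4_c 0.41 c 390 217 size 19 18 yaw 0.9
t 60.1 pos [0.4108 0.2126 0.1606] rot [-1.800e+02 -1.000e-01 -1.749e+02] F [0.4 0.5 0. ] tq [ 0.06 -0.   -0.04] open 64.2 g 0.0
units [-0.09  0.01  5.58] turn [np.float64(0.02)]
```

Same routine for cart4.

```bash
python3 -m inch '[[[64,0,0,0.8,0],[64,0,0,2,0],[64,0,0,3.2,0],[64,0,0,4.4,0],[64,0,0,5.2,0],[64,0,0,5.55,0],[36,0,0,5.6,0],[36,0,0,5.6,0],[36,0,0,5.6,0],[36,0,0,5.6,0]]]' 6; python3 -m inch '[[[36,0,0,0,0],[36,0,0,-0.2,0],[36,0,0,-0.4,0],[36,0,0,-0.6,0],[36,0,0,-0.8,0],[36,0,0,-1,0],[36,0,0,-1.2,0],[36,0,0,-1.3,0],[36,0,0,-1.3,0],[36,0,0,-1.3,0]]]' 6; python3 to.py
python3 - <<'E'
from h import *
look(["cart4_c"],("scene",))
E
python3 -m inch '[[[36,0,0,0.2,0],[36,0,0,0.4,0],[36,0,0,0.6,0],[36,0,0,0.8,0],[36,0,0,1,0],[36,0,0,1.2,0],[36,0,0,1.3,0],[36,0,0,1.3,0],[36,0,0,1.3,0],[36,0,0,1.3,0]]]' 6; python3 to.py
python3 - <<'E'
from h import *
look(["cart4_c"],("scene",))
E
```

```text
clock: 61.1
eef_pos: [0.4113, 0.2133, 0.0218]
tcp_rot: [-180.0, 0.1, -174.8]
contact_force: [0.9, -3.3, 4.3]
opening: 0.473
grip_force: 6.0
clock: 62.1
eef_pos: [0.4108, 0.2134, 0.0535]
tcp_rot: [180.0, -0.0, -174.8]
contact_force: [-2.2, -0.4, -1.5]
opening: 0.475
grip_force: 6.0
t 62.1 pos [0.4108 0.2134 0.0535] rot [ 180.    -0.  -174.8] F [-2.2 -0.4 -1.5] tq [0.05 0.19 0.04] open 41.8 g 6.0
scene cart4_c [([0.426, 0.218, 0.045], 0.58)]
clock: 63.2
eef_pos: [0.4112, 0.2135, 0.0209]
tcp_rot: [180.0, 0.0, -174.8]
contact_force: [0.9, 0.3, -2.3]
opening: 0.473
grip_force: 6.0
t 63.2 pos [0.4112 0.2135 0.0209] rot [ 180.     0.  -174.8] F [ 0.9  0.3 -2.3] tq [ 0.05 -0.1  -0.01] open 41.6 g 6.0
scene cart4_c [([0.435, 0.218, 0.023], 0.87)]
```

```bash
python3 -m inch '[[[58,0,0,0,0],[58,0,0,0,0],[58,0,0,0,0],[58,-0.4,0,0,0],[58,-0.8,0,0,0],[58,-1.2,0,0,0],[58,-1.6,0,0,0],[58,-1.8,0,0,0],[36,-1.8,0,0,0],[36,-1.8,0,0,0]]]' 60; python3 -m inch '[[[36,0,0,0,0],[36,0,0,0,0],[36,0,0,0,0],[36,0,0,-0.2,0],[36,0,0,-0.5,0],[36,0,0,-0.8,0],[36,0,0,-0.8,0],[36,0,0,-0.8,0],[36,0,0,-0.8,0],[36,0,0,-0.8,0]]]' 60; python3 m.py
python3 - <<'E'
from h import *
look(["cart4_c"],("scene",))
E
python3 -m inch '[[[36,0,0,0.3,0],[36,0,0,0.6,0],[36,0,0,0.8,0],[36,0,0,0.8,0],[36,0,0,0.8,0],[36,0,0,0.8,0],[36,0,0,0.8,0],[36,0,0,0.8,0],[36,0,0,0.8,0],[36,0,0,0.8,0]]]' 60; python3 -m inch '[[[36,0,0,0,0],[36,0,0,-0.1,0],[36,0,0,-0.3,0],[36,0,0,-0.5,0],[36,0,0,-0.7,0],[36,0,0,-0.9,0],[36,0,0,-1.1,0],[36,0,0,-1.3,0],[36,0,0,-1.3,0],[36,0,0,-1.3,0]]]' 6
python3 - <<'E'
from h import *
look(["cart4_c"],("scene",))
E
python3 -m inch '[[[36,0,0,0.2,0],[36,0,0,0.4,0],[36,0,0,0.6,0],[36,0,0,0.8,0],[36,0,0,1,0],[36,0,0,1.2,0],[36,0,0,1.3,0],[36,0,0,1.3,0],[36,0,0,1.3,0],[36,0,0,1.3,0]]]' 6
python3 -m inch '[[[36,0,0,0,0],[36,0,0,0,0],[36,0,0,0,0],[36,0,0,0,0],[36,0,0,-0.2,0],[36,0,0,-0.5,0],[36,0,0,-0.8,0],[36,0,0,-0.8,0],[36,0,0,-0.8,0],[36,0,0,-0.8,0]]]' 60; python3 m.py
python3 - <<'E'
from h import *
look(["cart4_c"],("scene",))
E
```

```text
clock: 64.3
eef_pos: [0.4554, 0.2174, 0.0208]
tcp_rot: [-180.0, -0.0, -174.8]
contact_force: [-0.2, 0.6, 0.3]
opening: 0.501
grip_force: 0.0
clock: 65.3
eef_pos: [0.4555, 0.2175, 0.0407]
tcp_rot: [-180.0, -0.0, -174.8]
contact_force: [0.1, 0.2, -3.0]
opening: 0.46
grip_force: 60.0
F [ 0.02 -0.03 -3.7 ] T [ 0.024 -0.008 -0.011] Ty -0.0101 +- 0.006071428571428572 pos [0.4556 0.2175 0.0408] open 40.9 g 60.0 t 65.5
scene cart4_c [([0.435, 0.218, 0.042], 0.87)]
clock: 66.65
eef_pos: [0.4557, 0.2175, 0.0208]
tcp_rot: [180.0, 0.0, -174.8]
contact_force: [-2.0, -0.8, -1.5]
opening: 0.465
grip_force: 60.0
clock: 67.65
eef_pos: [0.4557, 0.2175, 0.0535]
tcp_rot: [-180.0, 0.0, -174.8]
contact_force: [-0.4, -0.2, -4.4]
opening: 0.476
grip_force: 6.0
scene cart4_c [([0.435, 0.217, 0.053], 0.81), ([0.418, -0.191, 0.04], 0.44)]
clock: 68.75
eef_pos: [0.4557, 0.2175, 0.021]
tcp_rot: [180.0, 0.0, -174.8]
contact_force: [-0.3, -0.1, -3.1]
opening: 0.476
grip_force: 6.0
clock: 69.75
eef_pos: [0.4555, 0.2174, 0.0408]
tcp_rot: [-180.0, -0.0, -174.8]
contact_force: [0.5, 0.2, -3.8]
opening: 0.461
grip_force: 60.0
F [ 0.12 -0.   -3.61] T [ 0.04  -0.011 -0.004] Ty -0.0141 +- 0.009285714285714286 pos [0.4556 0.2174 0.0407] open 40.7 g 60.0 t 70.0
scene cart4_c [([0.436, 0.219, 0.044], 0.97)]
```

cart4's centre of mass is well forward, near the grip, so it lifted level and did not tilt. I'll regrip nearer the far end and tilt it properly.

```bash
python3 -m inch '[[[36,0,0,0.3,0],[36,0,0,0.6,0],[36,0,0,0.8,0],[36,0,0,0.8,0],[58,0,0,0.8,0],[58,0,0,0.8,0],[58,0,0,0.8,0],[58,-0.3,0,0.8,0],[58,-0.6,0,0.8,0],[58,-0.7,0,0.8,0]]]' 5; python3 -m inch '[[[36,0,0,0,0],[36,0,0,0,0],[36,0,0,0,0],[36,0,0,-0.2,0],[36,0,0,-0.4,0],[36,0,0,-0.6,0],[36,0,0,-0.8,0],[36,0,0,-1,0],[36,0,0,-1.2,0],[36,0,0,-1.3,0]]]' 5
python3 - <<'E'
from h import *
look(["cart4_c"],("scene",))
E
python3 to.py
python3 -m inch '[[[36,0,0,0.2,0],[36,0,0,0.4,0],[36,0,0,0.6,0],[36,0,0,0.8,0],[36,0,0,1,0],[36,0,0,1.2,0],[36,0,0,1.3,0],[36,0,0,1.3,0],[36,0,0,1.3,0],[36,0,0,1.3,0]]]' 5;python3 to.py
```

```text
clock: 71.1
eef_pos: [0.4744, 0.2191, 0.0211]
tcp_rot: [180.0, 0.1, -174.9]
contact_force: [0.6, -0.2, -0.7]
opening: 0.662
grip_force: 0.0
clock: 72.1
eef_pos: [0.4733, 0.2191, 0.0541]
tcp_rot: [180.0, 0.0, -174.8]
contact_force: [0.1, -0.4, -2.4]
opening: 0.475
grip_force: 5.0
scene cart4_c [([0.443, 0.218, 0.042], 0.58)]
t 72.2 pos [0.4735 0.2191 0.054 ] rot [ 1.800e+02  1.000e-01 -1.748e+02] F [ 1.  -0.8 -1.4] tq [-0.03 -0.2  -0.01] open 42.0 g 5.0
clock: 73.2
eef_pos: [0.4729, 0.219, 0.0208]
tcp_rot: [-180.0, -0.0, -174.8]
contact_force: [1.4, 0.2, -2.0]
opening: 0.476
grip_force: 5.0
t 73.2 pos [0.4729 0.219  0.0208] rot [-180.    -0.  -174.8] F [ 1.4  0.2 -2. ] tq [ 0.04 -0.2  -0.03] open 42.0 g 5.0
```

```bash
python3 -m inch '[[[58,0,0,0,0],[58,0,0,0,0],[58,0,0,0,0],[58,0.3,0,0,0],[58,0.6,0,0,0],[58,0.7,0,0,0],[58,0.7,0,0,0],[36,0.7,0,0,0],[36,0.7,0,0,0],[36,0.7,0,0,0]]]' 60; python3 -m inch '[[[36,0,0,0,0],[36,0,0,0,0],[36,0,0,0,0],[36,0,0,-0.2,0],[36,0,0,-0.5,0],[36,0,0,-0.8,0],[36,0,0,-0.8,0],[36,0,0,-0.8,0],[36,0,0,-0.8,0],[36,0,0,-0.8,0]]]' 60; python3 m.py
python3 - <<'E'
from h import *
look(["cart4_c"],("scene",))
E
```

```text
clock: 74.2
eef_pos: [0.4559, 0.2175, 0.021]
tcp_rot: [180.0, 0.0, -174.8]
contact_force: [-0.4, 0.5, -0.2]
opening: 0.458
grip_force: 60.0
clock: 75.2
eef_pos: [0.4555, 0.2174, 0.0407]
tcp_rot: [-180.0, -0.0, -174.8]
contact_force: [0.2, -0.3, -4.1]
opening: 0.466
grip_force: 60.0
F [-0.07  0.19 -3.73] T [ 0.035 -0.097 -0.001] Ty -0.0998 +- 0.0067857142857142855 pos [0.4556 0.2175 0.0408] open 40.7 g 60.0 t 75.4
scene cart4_c [([0.432, 0.22, 0.042], 0.87)]
```

The torque changed by −0.088 Nm, so cart4 is loose and goes to the tray.

```bash
python3 -m inch '[[[36,0.2,0,-0.8,0],[36,0.3,-0.3,-2,0],[36,0.4,-1,-3.4,0],[36,0.4,-2.2,-4.4,0],[36,0.4,-3.8,-4.4,0.2],[36,0.4,-5.5,-4.4,0.4],[36,0.4,-7.2,-4.4,0.6],[36,0.4,-8.9,-4.4,0.8],[36,0.4,-10.6,-4.4,1],[36,0.4,-12.2,-4.4,1]]]' 60; python3 to.py .543 -.397 .15 180
```

```text
clock: 76.55
eef_pos: [0.4729, -0.089, 0.151]
tcp_rot: [180.0, 0.0, -179.9]
contact_force: [-0.4, 0.2, -3.0]
opening: 0.462
grip_force: 60.0
t 76.5 pos [ 0.4729 -0.089   0.151 ] rot [ 180.     0.  -179.9] F [-0.4  0.2 -3. ] tq [ 0.04 -0.17  0.02] open 40.7 g 60.0
units [ -2.78 -12.32   0.04] turn [np.float64(0.02)]
```

```bash
python3 -m inch '[[[36,-0.3,-1.2,0,0],[36,-0.6,-2.6,0,0],[36,-0.9,-4.2,0,0],[36,-1.3,-5.8,0,0],[36,-1.8,-7.4,0,0],[36,-2.2,-9,0,0],[36,-2.6,-10.6,0,0],[36,-2.8,-11.8,0.4,0],[36,-2.8,-12.3,1,0],[36,-2.8,-12.3,1.6,0]]]' 60
python3 - <<'E'
from h import *
look(["cart4_c","cart2_c"],("scene",))
E
python3 -m inch '[[[36,0,0,0.6,0],[36,0,0,1.2,0],[36,0,0,1.8,0],[36,0,0,2.4,0],[36,0,0,2.9,0],[36,0,0,3.2,0],[36,0,0,3.3,0],[36,0,0,3.35,0],[36,0,0,3.35,0],[36,0,0,3.35,0]]]' 60; python3 to.py .543 -.397 .0258 180
```

```text
clock: 77.55
eef_pos: [0.5433, -0.3957, 0.1091]
tcp_rot: [180.0, -0.0, -179.9]
contact_force: [-0.8, 0.5, -3.9]
opening: 0.46
grip_force: 60.0
scene cart4_c [([0.521, -0.396, 0.108], 0.92), ([0.594, 0.019, 0.073], 0.26)]
scene cart2_c [([0.402, -0.393, 0.023], 0.85)]
clock: 78.7
eef_pos: [0.5442, -0.3947, 0.0278]
tcp_rot: [-180.0, 0.0, -179.8]
contact_force: [-1.6, 0.5, -3.7]
opening: 0.458
grip_force: 60.0
t 78.7 pos [ 0.5442 -0.3947  0.0278] rot [-180.     0.  -179.8] F [-1.6  0.5 -3.7] tq [ 0.01 -0.13 -0.02] open 40.3 g 60.0
units [ 0.05 -0.09  0.08] turn [np.float64(0.03)]
```

```bash
python3 -m inch '[[[36,0,0,0.06,0],[58,0,0,0.06,0],[58,0,0,0.06,0],[58,0,0,0.06,0],[58,0,0,-0.7,0],[58,0,0,-2,0],[58,0,0,-3.5,0],[58,0.8,0,-5,0],[58,2.2,0.6,-5.5,0],[58,3.6,1.8,-5.5,0]]]' 60; python3 -m inch '[[[64,0.8,1.9,0,0],[64,1.5,3.8,0,0],[64,2,5.7,0,0],[64,2,7.6,0,0],[64,2,9.5,0,0],[64,2,11.4,0,0],[64,2,13.3,0,0],[64,2,15.2,0,0],[64,2,17.1,0,0],[64,2,19,0,0]]]' 60
python3 - <<'E'
from h import *
look(["cart4_c"],("scene","top")); look(["cart3_c"],("scene",));rect("cart3_c",.042)
E
python3 to.py .401 .336 .12 172.5
```

```text
clock: 79.7
eef_pos: [0.4534, -0.3511, 0.1669]
tcp_rot: [-179.7, 0.2, -179.9]
contact_force: [-0.4, 0.2, -0.6]
opening: 0.657
grip_force: 0.0
clock: 80.7
eef_pos: [0.4023, 0.127, 0.1653]
tcp_rot: [-180.0, 0.1, -179.9]
contact_force: [0.7, -0.3, -0.2]
opening: 0.727
grip_force: 0.0
scene cart4_c [([0.523, -0.391, 0.026], 0.8)]
top cart4_c [([0.525, -0.397, 0.023], 0.84)]
scene cart3_c [([0.423, 0.333, 0.025], 0.83)]
cart3_c 0.89 c 424 332 size 110 49 yaw -7.0
cart3_c 0.48 c 570 151 size 61 40 yaw -32.6
t 81.1 pos [0.4029 0.1238 0.1648] rot [-180.    0. -180.] F [-0.3 -0.9 -0.2] tq [ 0.01 -0.02 -0.08] open 64.3 g 0.0
units [0.07 8.49 1.79] turn [np.float64(1.5)]
```

```bash
python3 -m inch '[[[64,0,1.2,0,0.2],[64,0,2.6,0,0.5],[64,0,4,0,0.8],[64,0,5.4,0,1.1],[64,0,6.8,0,1.4],[64,0,8,0.5,1.5],[64,0,8.5,1.5,1.5],[64,0,8.5,3,1.5],[64,0,8.5,4.4,1.5],[64,0,8.5,5,1.5]]]' 60;python3 to.py .401 .336 .021 172.5; python3 -m inch '[[[64,0,0,0.4,0],[64,0,0,0.7,0],[64,0,0,0.75,0],[36,0,0,0.75,0],[36,0,0,0.75,0],[36,0,0,0.75,0],[36,0,0,0.75,0],[36,0,0,0.75,0],[36,0,0,0.75,0],[36,0,0,0.75,0]]]' 5; python3 -m inch '[[[36,0,0,0,0],[36,0,0,-0.2,0],[36,0,0,-0.4,0],[36,0,0,-0.6,0],[36,0,0,-0.8,0],[36,0,0,-1,0],[36,0,0,-1.2,0],[36,0,0,-1.3,0],[36,0,0,-1.3,0],[36,0,0,-1.3,0]]]' 5; python3 to.py
python3 - <<'E'
from h import *
look(["cart3_c"],("scene",))
E
python3 -m inch '[[[36,0,0,0.2,0],[36,0,0,0.4,0],[36,0,0,0.6,0],[36,0,0,0.8,0],[36,0,0,1,0],[36,0,0,1.2,0],[36,0,0,1.3,0],[36,0,0,1.3,0],[36,0,0,1.3,0],[36,0,0,1.3,0]]]' 5; python3 to.py
python3 - <<'E'
from h import *
look(["cart3_c"],("scene",))
E
```

```text
clock: 82.1
eef_pos: [0.4016, 0.3358, 0.0369]
tcp_rot: [-179.9, -0.2, 172.5]
contact_force: [1.1, -0.4, 0.0]
opening: 0.729
grip_force: 0.0
t 82.1 pos [0.4016 0.3358 0.0369] rot [-179.9   -0.2  172.5] F [ 1.1 -0.4  0. ] tq [ 0.06 -0.03  0.03] open 64.2 g 0.0
units [0.02 0.01 0.64] turn [np.float64(0.01)]
clock: 83.1
eef_pos: [0.4023, 0.3379, 0.0216]
tcp_rot: [180.0, 0.1, 172.7]
contact_force: [-0.9, -0.3, 5.7]
opening: 0.476
grip_force: 5.0
clock: 84.1
eef_pos: [0.4017, 0.3377, 0.0536]
tcp_rot: [180.0, -0.0, 172.7]
contact_force: [-3.3, 1.7, 1.1]
opening: 0.473
grip_force: 5.0
t 84.1 pos [0.4017 0.3377 0.0536] rot [180.   -0.  172.7] F [-3.3  1.7  1.1] tq [0.18 0.37 0.02] open 41.7 g 5.0
scene cart3_c [([0.407, 0.337, 0.041], 0.69), ([0.592, 0.016, 0.072], 0.67)]
clock: 85.2
eef_pos: [0.4022, 0.3376, 0.0208]
tcp_rot: [180.0, 0.0, 172.7]
contact_force: [0.9, -1.2, -3.1]
opening: 0.473
grip_force: 5.0
t 85.2 pos [0.4022 0.3376 0.0208] rot [180.    0.  172.7] F [ 0.9 -1.2 -3.1] tq [-0.05 -0.12  0.02] open 41.7 g 5.0
scene cart3_c [([0.418, 0.335, 0.024], 0.78), ([0.448, -0.398, -0.002], 0.35)]
```

```bash
python3 -m inch '[[[58,0,0,0,0],[58,0,0,0,0],[58,0,0,0,0],[58,-0.4,0,0,0],[58,-0.8,0,0,0],[58,-1.2,0,0,0],[58,-1.5,0,0,0],[58,-1.7,0,0,0],[36,-1.7,0,0,0],[36,-1.7,0,0,0]]]' 60; python3 -m inch '[[[36,0,0,0,0],[36,0,0,0,0],[36,0,0,0,0],[36,0,0,-0.2,0],[36,0,0,-0.5,0],[36,0,0,-0.8,0],[36,0,0,-0.8,0],[36,0,0,-0.8,0],[36,0,0,-0.8,0],[36,0,0,-0.8,0]]]' 60; python3 m.py
python3 - <<'E'
from h import *
for i in 0,1: look(["cart3_c"],("scene",))
E
```

```text
clock: 86.3
eef_pos: [0.4439, 0.3321, 0.0209]
tcp_rot: [-180.0, -0.0, 172.6]
contact_force: [-0.0, 0.5, 0.4]
opening: 0.5
grip_force: 0.0
clock: 87.3
eef_pos: [0.444, 0.3321, 0.0407]
tcp_rot: [-180.0, -0.0, 172.7]
contact_force: [0.0, 1.0, -4.0]
opening: 0.459
grip_force: 60.0
F [-0.06  0.03 -4.01] T [ 0.006 -0.056  0.003] Ty -0.0549 +- 0.011071428571428572 pos [0.4441 0.3322 0.0408] open 40.5 g 60.0 t 87.5
scene cart3_c [([0.419, 0.333, 0.044], 0.71)]
scene cart3_c [([0.421, 0.337, 0.043], 0.69)]
```

```bash
python3 -m inch '[[[36,0,0,0.3,0],[36,0,0,0.6,0],[36,0,0,0.8,0],[36,0,0,0.8,0],[36,0,0,0.8,0],[36,0,0,0.8,0],[36,0,0,0.8,0],[36,0,0,0.8,0],[36,0,0,0.8,0],[36,0,0,0.8,0]]]' 60; python3 -m inch '[[[36,0,0,0,0],[36,0,0,-0.1,0],[36,0,0,-0.3,0],[36,0,0,-0.5,0],[36,0,0,-0.7,0],[36,0,0,-0.9,0],[36,0,0,-1.1,0],[36,0,0,-1.3,0],[36,0,0,-1.3,0],[36,0,0,-1.3,0]]]' 4; python3 to.py
python3 - <<'E'
from h import *
look(["cart3_c"],("scene",))
E
python3 -m inch '[[[36,0,0,0.2,0],[36,0,0,0.4,0],[36,0,0,0.6,0],[36,0,0,0.8,0],[36,0,0,1,0],[36,0,0,1.2,0],[36,0,0,1.3,0],[36,0,0,1.3,0],[36,0,0,1.3,0],[36,0,0,1.3,0]]]' 4
python3 -m inch '[[[36,0,0,0,0],[36,0,0,0,0],[36,0,0,0,0],[36,0,0,0,0],[36,0,0,-0.2,0],[36,0,0,-0.5,0],[36,0,0,-0.8,0],[36,0,0,-0.8,0],[36,0,0,-0.8,0],[36,0,0,-0.8,0]]]' 60; python3 m.py
python3 - <<'E'
from h import *
for i in 0,1: look(["cart3_c"],("scene",))
E
```

```text
clock: 88.75
eef_pos: [0.4441, 0.3322, 0.0209]
tcp_rot: [180.0, 0.0, 172.7]
contact_force: [-1.5, -0.7, 0.7]
opening: 0.463
grip_force: 60.0
clock: 89.75
eef_pos: [0.4446, 0.3323, 0.0538]
tcp_rot: [180.0, 0.1, 172.6]
contact_force: [2.0, -0.3, 0.0]
opening: 0.47
grip_force: 4.0
t 89.8 pos [0.4446 0.3323 0.0538] rot [1.800e+02 1.000e-01 1.726e+02] F [ 2.  -0.3  0. ] tq [ 0.04 -0.34 -0.06] open 41.4 g 4.0
scene cart3_c [([0.433, 0.333, 0.046], 0.65)]
clock: 90.85
eef_pos: [0.4438, 0.3321, 0.0207]
tcp_rot: [-180.0, -0.0, 172.7]
contact_force: [-0.8, -0.0, -2.2]
opening: 0.473
grip_force: 4.0
clock: 91.85
eef_pos: [0.444, 0.3321, 0.0408]
tcp_rot: [-180.0, -0.0, 172.7]
contact_force: [-0.2, -0.4, -4.5]
opening: 0.46
grip_force: 60.0
F [-0.03 -0.11 -4.27] T [ 0.01  -0.129  0.006] Ty -0.1264 +- 0.008214285714285714 pos [0.444  0.3321 0.0407] open 41.0 g 60.0 t 92.0
scene cart3_c [([0.529, 0.148, 0.195], 0.72), ([0.42, 0.332, 0.045], 0.57)]
scene cart3_c [([0.42, 0.333, 0.045], 0.71)]
```

The torque changed by −0.072 Nm with no slip, so cart3 is loose too. It goes in the tray, bridging the other two, with its centre at about 0.067 m (the limit is 0.08 m).

```bash
python3 -m inch '[[[36,0.2,0,-0.8,0],[36,0.4,-0.3,-2,0],[36,0.4,-1,-3.4,0],[36,0.4,-2.2,-4.6,0],[36,0.4,-3.8,-5,0],[36,0.4,-5.5,-5,-0.3],[36,0.4,-7.2,-5,-0.6],[36,0.4,-8.9,-5,-0.9],[36,0.4,-10.6,-5,-1.2],[36,0.4,-12.3,-5,-1.5]]]' 60; python3 to.py .488 -.395 .15 180
```

```text
clock: 93.3
eef_pos: [0.3943, 0.027, 0.1662]
tcp_rot: [-180.0, 0.0, -179.8]
contact_force: [-0.0, -0.5, -3.8]
opening: 0.462
grip_force: 60.0
t 93.3 pos [0.3943 0.027  0.1662] rot [-180.     0.  -179.8] F [-0.  -0.5 -3.8] tq [ 0.01 -0.15  0.03] open 40.7 g 60.0
units [ -3.68 -16.9    0.65] turn [np.float64(0.05)]
```

```bash
python3 -m inch '[[[36,-0.4,-1.6,0,0],[36,-0.8,-3.4,0,0],[36,-1.2,-5.2,0,0],[36,-1.6,-7,0,0],[36,-2,-8.8,0,0],[36,-2.4,-10.6,0,0],[36,-2.9,-12.4,0,0],[36,-3.4,-14.2,0,0],[36,-3.7,-16,0,0],[36,-3.7,-16.9,0.6,0]]]' 60
python3 - <<'E'
from h import *
look(["cart3_c"],("scene",))
E
python3 -m inch '[[[36,0,0,0.6,0],[36,0,0,1.2,0],[36,0,0,1.8,0],[36,0,0,2.3,0],[36,0,0,2.7,0],[36,0,0,3,0],[36,0,0,3.2,0],[36,0,0,3.2,0],[36,0,0,3.2,0],[36,0,0,3.2,0]]]' 60; python3 to.py .488 -.395 .0668 180
```

```text
clock: 94.3
eef_pos: [0.4893, -0.3978, 0.1518]
tcp_rot: [-179.8, 0.2, -179.9]
contact_force: [0.1, 0.3, -5.4]
opening: 0.462
grip_force: 60.0
scene cart3_c [([0.465, -0.399, 0.152], 0.94), ([0.592, 0.019, 0.073], 0.68)]
clock: 95.4
eef_pos: [0.4887, -0.394, 0.0715]
tcp_rot: [-180.0, 0.0, -179.8]
contact_force: [0.2, -0.3, -4.3]
opening: 0.46
grip_force: 60.0
t 95.4 pos [ 0.4887 -0.394   0.0715] rot [-180.     0.  -179.8] F [ 0.2 -0.3 -4.3] tq [ 0.05 -0.17 -0.06] open 40.6 g 60.0
units [ 0.03 -0.04  0.19] turn [np.float64(0.03)]
```

```bash
python3 -m inch '[[[36,0,0,0.08,0],[36,0,0,0.14,0],[50,0,0,0.14,0],[50,0,0,0.14,0],[50,0,0,0.14,0],[50,0,0,-0.3,0],[50,0,0,-1.2,0],[50,0,0,-2.4,0],[50,0,0,-3.6,0],[50,0,0,-4.6,0]]]' 60; python3 to.py .475 .149 .18 180
python3 - <<'E'
from h import *
look(["cart2_c","cart3_c","cart4_c"])
E
```

```text
clock: 96.4
eef_pos: [0.4887, -0.3939, 0.1889]
tcp_rot: [-179.9, 0.1, -179.8]
contact_force: [-0.4, -0.2, 0.1]
opening: 0.568
grip_force: 0.0
t 96.4 pos [ 0.4887 -0.3939  0.1889] rot [-1.799e+02  1.000e-01 -1.798e+02] F [-0.4 -0.2  0.1] tq [ 0.04 -0.03 -0.02] open 50.0 g 0.0
units [ 0.49 21.72  0.31] turn [np.float64(0.03)]
scene cart2_c [([0.403, -0.396, 0.024], 0.84), ([0.529, 0.148, 0.192], 0.23)]
scene cart3_c [([0.466, -0.397, 0.07], 0.7)]
scene cart4_c [([0.521, -0.394, 0.027], 0.68)]
top cart2_c []
top cart3_c []
top cart4_c [([0.524, -0.397, 0.025], 0.53)]
```

```bash
python3 -m inch '[[[5,0.3,1.5,0,0],[5,0.8,3.3,0,0],[5,1.2,5.1,0,0],[5,1.4,6.9,0,0],[5,1.4,8.7,0,0],[5,1.4,10.5,0,0],[5,1.4,12.3,0,0],[5,1.4,14.1,0,0],[5,1.4,15.9,0,0],[5,1.4,17.7,0,0]]]' 40; python3 -m inch '[[[1,0,0.8,0,0],[1,0,1.8,0,0],[1,0,2.8,0,0],[1,0,3.6,0,0],[1,0,4,0.1,0],[1,0,4,0.2,0],[1,-0.3,4,0.3,0],[1,-0.6,4,0.3,0],[1,-0.8,4,0.3,0],[1,-0.9,4,0.3,0]]]'; python3 to.py .622 .149 .181 180
python3 - <<'E'
from h import *
look(["lever_knob","cart2_c","cart3_c","cart4_c","cart1_c","scraper_c"])
f=robot.grab_frame("top"); hsv=cv2.cvtColor(f["pixels"],cv2.COLOR_BGR2HSV)
m=((hsv[...,0]<20)&(hsv[...,1]>100)).astype(np.uint8)
n,l,st,ce=cv2.connectedComponentsWithStats(m)
for i in range(1,n):
    if st[i,4]>4 and ce[i][0]<450: print(st[i],ground(f,[ce[i]],.013).round(3))
E
```

```text
clock: 97.8
eef_pos: [0.4518, 0.0504, 0.1856]
tcp_rot: [180.0, -0.0, -179.9]
contact_force: [0.2, -0.4, -0.3]
opening: 0.054
grip_force: 0.0
clock: 98.8
eef_pos: [0.4754, 0.1482, 0.1784]
tcp_rot: [-180.0, 0.0, -179.9]
contact_force: [0.5, -0.3, 0.5]
opening: 0.01
grip_force: 0.0
t 98.8 pos [0.4754 0.1482 0.1784] rot [-180.     0.  -179.9] F [ 0.5 -0.3  0.5] tq [ 0.02 -0.02  0.04] open 0.9 g 0.0
units [-5.86  0.02 -0.1 ] turn [np.float64(0.02)]
scene lever_knob [([0.529, 0.145, 0.195], 0.58), ([0.59, 0.155, 0.086], 0.28)]
scene cart2_c [([0.401, -0.396, 0.026], 0.72), ([0.619, 0.406, -0.0], 0.15)]
scene cart3_c [([0.463, -0.394, 0.067], 0.59)]
scene cart4_c [([0.524, -0.391, 0.024], 0.72), ([0.404, -0.397, 0.025], 0.61)]
scene cart1_c [([0.591, 0.016, 0.074], 0.67)]
scene scraper_c [([0.419, -0.191, 0.042], 0.95)]
top lever_knob []
top cart2_c [([0.405, -0.394, 0.027], 0.58)]
top cart3_c [([0.467, -0.396, 0.071], 0.69), ([0.461, -0.399, 0.005], 0.59)]
top cart4_c [([0.527, -0.395, 0.024], 0.55), ([0.416, -0.193, 0.043], 0.54)]
top cart1_c [([0.594, 0.014, 0.069], 0.58)]
top scraper_c [([0.417, -0.194, 0.043], 0.85)]
[263  67  27  16 112] [[0.889 0.17 ]]
[386 152   4  15  48] [[ 0.618 -0.186]]
[391 152   6   6  32] [[ 0.633 -0.206]]
[391 206   7  26 181] [[ 0.426 -0.203]]
[157 219  27  20 363] [[0.392 0.498]]
```

Everything is in place, so the lever is next: push it by the knob from the near side.

```bash
python3 -m inch '[[[1,-0.5,0,-0.1,0],[1,-1,0,-0.1,0],[1,-1.5,0,-0.1,0],[1,-2,0,-0.1,0],[1,-2.5,0,-0.1,0],[1,-3,0,-0.1,0],[1,-3.4,0,-0.1,0],[1,-3.8,0,-0.1,0],[1,-4.2,0,-0.1,0],[1,-4.6,0,-0.1,0]]]'
python3 - <<'E'
from h import *
look(["lever_knob"],("scene",))
E
python3 -m inch '[[[1,-0.2,0,0,0],[1,-0.4,0,0,0],[1,-0.6,0,0,0],[1,-0.7,0,0,0],[1,-0.8,0,0,0],[1,-0.9,0,0,0],[1,-1,0,0,0],[1,-1.1,0,0,0],[1,-1.2,0,0,0],[1,-1.2,0,0,0]]]'
python3 - <<'E'
from h import *
look(["lever_knob"],("scene","top"))
E
```

```text
clock: 100.55
eef_pos: [0.5901, 0.1492, 0.181]
tcp_rot: [180.0, -0.0, -179.8]
contact_force: [-1.9, 1.1, -0.1]
opening: 0.014
grip_force: 0.9
scene lever_knob [([0.534, 0.272, 0.003], 0.7), ([0.615, 0.15, 0.208], 0.62), ([0.593, 0.016, 0.074], 0.3)]
clock: 101.65
eef_pos: [0.6198, 0.1491, 0.1809]
tcp_rot: [-180.0, 0.0, -179.8]
contact_force: [-0.0, 1.4, 0.7]
opening: 0.01
grip_force: 0.0
scene lever_knob [([0.648, 0.149, 0.193], 0.74)]
top lever_knob []
```

Knob at x = 0.648, z = 0.193, which is the far notch, and there is no push force left. Retreating, then a last check.

```bash
python3 -m inch '[[[1,0.4,0,0,0],[1,1,0,0,0],[1,2,0,0,0],[1,3.5,0,0,0],[1,5,0,-0.5,0],[1,6.5,0,-1,0],[1,7.5,0,-1,0],[1,8,0,-1,0],[1,8,0,-1,0],[1,8,0,-1,0]]]'
python3 - <<'E'
from h import *
look(["lever_knob","cart1_c","cart3_c","scraper_c","mill","sauce"],("scene",),save="z")
f=robot.grab_frame("scene")
cv2.imwrite("pics/zz.png",cv2.resize(f["pixels"][140:300,160:380],None,fx=3.6,fy=3.6,interpolation=cv2.INTER_CUBIC))
E
```

```text
clock: 102.85
eef_pos: [0.4205, 0.1485, 0.2059]
tcp_rot: [-180.0, 0.0, -179.9]
contact_force: [0.1, 0.3, -0.2]
opening: 0.009
grip_force: 0.0
scene lever_knob [([0.647, 0.148, 0.194], 0.79)]
scene cart1_c [([0.593, 0.016, 0.072], 0.79), ([0.405, -0.393, 0.022], 0.56)]
scene cart3_c [([0.464, -0.396, 0.07], 0.6)]
scene scraper_c [([0.418, -0.191, 0.042], 0.73), ([0.415, -0.177, 0.009], 0.32)]
scene mill [([0.533, 0.27, -0.001], 0.79)]
scene sauce [([0.385, 0.496, 0.003], 0.64)]
```

View pics/zz.png

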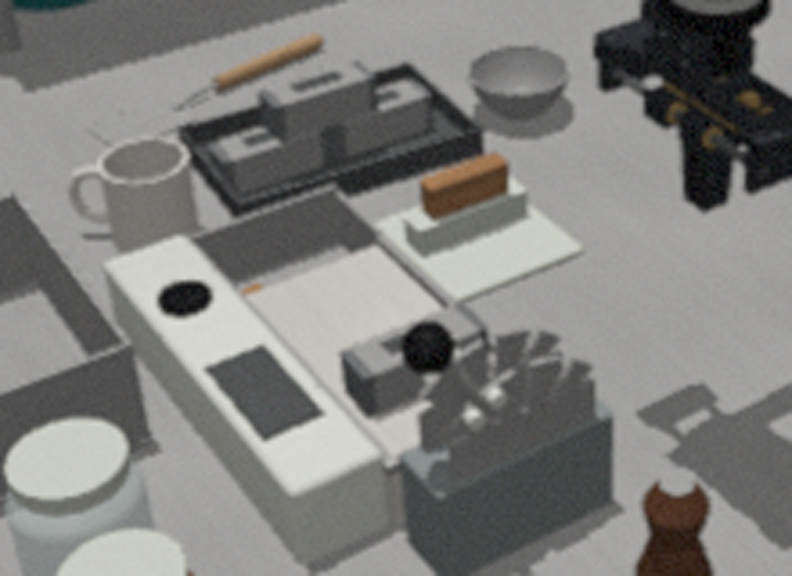

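The last picture shows cart1 flat on the deck at (415,360) and the three loose cartridges in the tray at (320,115). The scraper stands on its board at (465,205), and the lever knob is at the far notch (427,347). The brown sliver at (253,289) matches, in both cameras, a crumb low in the trough. Handing in.

```bash
python3 -c "
from rig import robot
print(robot.sign_off())"
```

```text
the job is handed in; nothing more can be done
None
```

The job is handed in, with no verdict returned: all three crumbs are in the trough, the scraper is back on its board, cart1 (sound) is on the deck, loose carts 2, 3 and 4 are in the tray with 3 resting on top of 2 and 4, the lever is in the far notch, and no bystander was touched.

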